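# Fill the last two cells of a bottle crate, one bottle knocked over

## Robot

A 6-joint arm with a two-finger parallel gripper is mounted at the origin on the work surface. World frame = base frame: x ahead of the robot, y to its left, z up, the work surface at z = 0. Lengths are in mm, angles in rad, forces in N, time in s.
With the tool pointing down it reaches from about 375 to 975 mm from the base axis. Payload 3.8 kg.
Tool frame: the origin (TCP) lies at the very end of the fingers, on their centre line; the grasp point (between the pads) lies 19 mm behind it; z points along the fingers, y is the line along which they close (so a half turn about z gives the same grasp; the last joint's range is limited). The gripper opens to 88 mm and grips with 3 to 60 N. Pads are 18 mm wide; open, the fingers measure 123 mm over their backs; the gripper's body (75 mm by 187 mm) begins 45 mm behind the grasp point.
Start: joints at [-1.151, 0.264, 1.604, -0, 1.274, -0.037], TCP at [297.722, -605.788, 238.706] pointing down, gripper open.
Joint ranges: [-2.63, 2.63], [-0.94, 2.18], [0.31, 2.57], [-1.31, 4.45], [0, 2.66], [-2.55, 2.55]. Speed limits (rad/s): [2.57, 2.57, 3.14, 3.14, 3.14, 3.14].

## Interface

Orientations are given as [roll, pitch, yaw] about the fixed x, y, z axes, in that order (R = Rz(yaw) Ry(pitch) Rx(roll)).
In Python, from rig import telemetry, optics, workorder gives the robot as it stands.
- The arm moves only by the tool drive_tool, never from a script. Its argument "plan" is a list that holds one entry, the list of rows, each a list of 7 numbers: the shift along the world's x, y, z in mm, then the turn, a rotation vector about the world's x, y, z in rad, then the closure, from 0 (fully open) to 1 (shut). A call has 1 to 20 rows; each row shifts and turns the commanded pose from where the row before left it; what a row does not reach is not made up. A row lasts 1/12 s, in which the tool goes at most 41.7 mm and 7.16 degrees, less where a joint would pass 70% of its speed; a pose out of reach is approached as far as the arm can. A call with a gripper value outside its range is refused whole. The fingers move at their own pace and stop on an object; "squeeze" is the grip in N (left out, the last holds). Time passes only in rows, so rows that do not move let the fingers close. It gives the time, the measured TCP pose, the force, the opening and the grip force at its end, in the units of the state.
- telemetry.observe(): the state, without advancing time (a new reading comes with each control period).
- optics.camera(name): name is "scene" or "top" or "wrist"; returns the picture (400x640x3 uint8, red, green, blue); there is no depth.
- optics.camera_params(name): a dict with "intrinsics" (3x3 intrinsics, pixels), "world_to_cam" (4x4, takes a point from world to camera coordinates). Camera axes: x right, y down, z forward; pixel columns grow to the right and rows downward; lengths in mm; the calibration is good to about 2 mm. The wrist camera is an equidistant fisheye: a pixel r from the principal point sees the ray r / f radians off the axis. A picture is of the moment at which its call begins: read the wrist's pose just before it. camera_params takes no time and is no camera call; for the wrist camera it gives the pose at the moment of the call.
- workorder.sign_off(): hands the job in; it is judged then, once.
The state is a dict: "clock": time; "joint_positions": joint angles; "joint_velocities": joint speeds; "tau": joint torques, N m; "tool_pos": TCP position; "tool_rot": TCP orientation; "wrist_force": force on the tool from outside, world axes, zero at the start; "ft_torque": the same for the moment, N m; "width": finger opening in mm; "finger_force": force on a finger pad.
Only numpy, scipy, OpenCV 4.12 (cv2) and the standard library are available. Lean on these libraries where they do the work, as an engineer would, in place of code of your own. Each camera call takes 0.05 s, during which the arm holds its last target. There are 200 camera calls.

## Task

Pack the two loose bottles into the two empty cells of the crate, one per cell and upright, lowering each gently right down to the floor of its cell, not dropping it in. The one that has been knocked over must first be stood up on its base on the counter and let go, so that it can be seen to be sound. Leave the bottles already packed, the tin and the carton where they are.

Things in the scene. Friction and masses are not known exactly. Their poses are not given: they have to be found in the camera images.
- bottle_fallen: Knocked-over bottle lying on a flat side on the counter (z level, 27 mm up). White plastic, 0.24 to 0.42 kg, 150 mm tall: square body 54 x 54 mm, 102 mm tall, edges rounded 5 mm; round shoulder, 52 mm wide narrowing to the cap, up to 125 mm; green round cap 32 mm in diameter, 125 to 150 mm. Balance point 57 mm up. Origin: centre of the base; z from base to cap, x and y square to the sides.
- bottle_standing: The other bottle to be packed, standing on the counter, of the same shape: 54 x 54 mm square body, cap 32 mm in diameter from 125 to 150 mm, 150 mm tall. Origin: centre of the base; z up to the cap, x and y square to the flat sides.
- fallen_cap (a point): Centre of the top of the knocked-over bottle's cap, 150 mm along its z axis from the origin; axes as the bottle's.
- crate: Fixed grey plastic crate, 201 (x) x 266 (y) mm, outer walls 100 mm tall. Dividers 85 mm tall, 4 mm thick make 3 (x) by 4 (y) cells, 61 mm square inside, centres 65 mm apart, floor 8 mm up. The two middle cells of the middle row are empty; bottles in the ten around them stand with cap tops 158 mm above the counter, 33 mm from cap to cap. Origin: centre of the underside, z up.
- cell_left (a point): Centre of the floor (8 mm above the counter) of the empty cell on the crate's +y side; axes as the crate's.
- cell_right (a point): Centre of the floor (8 mm above the counter) of the empty cell on the crate's -y side; axes as the crate's.
- tin: Bystander: round tin, 68 mm in diameter, 75 mm tall, standing on the counter. Origin: centre of its underside.
- carton: Bystander: small cardboard carton, 60 (x) x 90 (y) x 55 mm (z), on the counter. Origin: centre of its underside.
- packed0: Already packed bottle, same shape, standing in its cell of the crate. Origin: centre of its base, 8 mm above the counter.
- packed1: Already packed bottle, same shape, standing in its cell of the crate. Origin: centre of its base, 8 mm above the counter.
- packed2: Already packed bottle, same shape, standing in its cell of the crate. Origin: centre of its base, 8 mm above the counter.
- packed3: Already packed bottle, same shape, standing in its cell of the crate. Origin: centre of its base, 8 mm above the counter.
- packed4: Already packed bottle, same shape, standing in its cell of the crate. Origin: centre of its base, 8 mm above the counter.
- packed5: Already packed bottle, same shape, standing in its cell of the crate. Origin: centre of its base, 8 mm above the counter.
- packed6: Already packed bottle, same shape, standing in its cell of the crate. Origin: centre of its base, 8 mm above the counter.
- packed7: Already packed bottle, same shape, standing in its cell of the crate. Origin: centre of its base, 8 mm above the counter.
- packed8: Already packed bottle, same shape, standing in its cell of the crate. Origin: centre of its base, 8 mm above the counter.
- packed9: Already packed bottle, same shape, standing in its cell of the crate. Origin: centre of its base, 8 mm above the counter.
Things that resemble listed ones, but are neither listed nor needed, are in the scene too. Leave any yellow look-alike of the bottle_standing alone. Leave any blue look-alike of the bottle_fallen alone.

How it is judged:
By the outcome, as a careful person would: the job done as asked, in the order asked, and still so for the second after the job is handed in, with the robot touching nothing.
It also fails if it takes over 72 s, if anything falls off the work surface, if the arm or the gripper's body presses on something with over 40 N, if the wrist force passes 120 N, or if a joint passes its speed limit or range.

## Working session

There is one attempt and no reset: what is moved stays moved. The work goes in short steps, Python scripts to look and compute and a tool call to move; the robot and the scene stay as the last step left them, time stands still between calls to the robot, and variables do not carry over. Pictures are saved under pics/ and viewed, at most 10 in all, crops included, and the job is handed in when it is done.

Besides the shell and the picture viewer there is one more tool, called after ">>>" by a JSON object that holds its "name" and its "arguments", one argument or row to a line. drive_tool: Moves the arm, as the interface text tells. Its arguments: {"type":"object","properties":{"plan":{"type":"array"},"squeeze":{"type":"number"}},"required":["plan"]}

```bash
mkdir -p pics; ls
python3 - <<'E'
from rig import telemetry, optics
import cv2,numpy as np
np.set_printoptions(precision=3,suppress=True)
s=telemetry.observe();print(s)
for n in("top","scene"):
    im=optics.camera(n);cv2.imwrite(f"pics/{n}0.png",im[:,:,::-1])
    p=optics.camera_params(n);print(n,p)
E
```

```text
pics
{'clock': 0.0, 'joint_positions': array([-1.151,  0.265,  1.605,  0.   ,  1.274, -0.037]), 'joint_velocities': array([-0.   ,  0.003,  0.   , -0.001, -0.001, -0.   ]), 'tau': array([ -0.002, -50.211, -35.688,   0.073,   0.029,  -0.   ]), 'tool_pos': array([ 297.441, -605.132,  237.406]), 'tool_rot': array([-3.139, -0.   ,  0.457]), 'wrist_force': array([-0.277,  0.066, -0.249]), 'ft_torque': array([ 0.015, -0.045, -0.02 ]), 'finger_force': 0.0, 'width': 88.15030676892488}
top {'intrinsics': array([[433.61 ,   0.   , 324.061],
       [  0.   , 433.61 , 196.577],
       [  0.   ,   0.   ,   1.   ]]), 'world_to_cam': array([[   0.023,   -0.999,   -0.023,    8.496],
       [  -0.992,   -0.02 ,   -0.122,  565.815],
       [   0.122,    0.026,   -0.992, 1133.146],
       [   0.   ,    0.   ,    0.   ,    1.   ]])}
scene {'intrinsics': array([[424.221,   0.   , 321.123],
       [  0.   , 424.221, 198.988],
       [  0.   ,   0.   ,   1.   ]]), 'world_to_cam': array([[   0.438,    0.899,   -0.02 , -264.214],
       [   0.656,   -0.335,   -0.677, -315.65 ],
       [  -0.615,    0.283,   -0.736, 1563.763],
       [   0.   ,    0.   ,    0.   ,    1.   ]])}
```

View pics/top0.png

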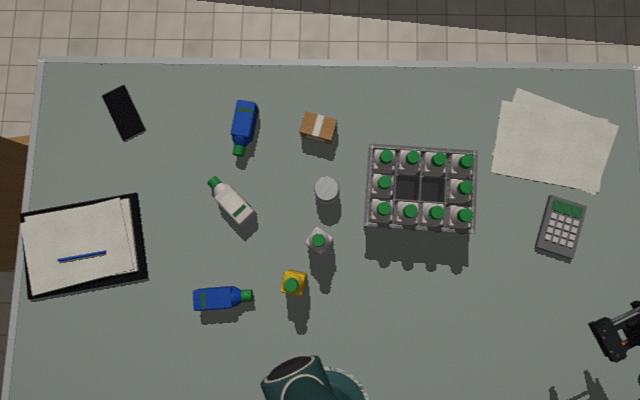

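View pics/scene0.png

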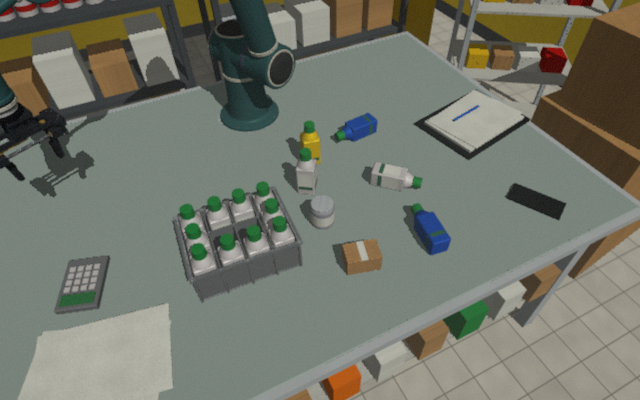

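```bash
cat > h.py <<'E'
import cv2,numpy as np
from rig import optics
np.set_printoptions(precision=3,suppress=True)
P={n:optics.camera_params(n) for n in("top","scene")}
def proj(n,X):
    p=P[n];c=np.c_[X,np.ones(len(X))]@p["world_to_cam"].T
    q=c[:,:3]@p["intrinsics"].T
    return q[:,:2]/q[:,2:]
def back(n,uv,z):
    p=P[n];T=p["world_to_cam"];R,t=T[:3,:3],T[:3,3]
    d=R.T@np.linalg.solve(p["intrinsics"],[*uv,1]);o=-R.T@t
    return o+d*(z-o[2])/d[2]
def ring(r,z):
    a=np.arange(24)*np.pi/12
    return np.c_[r*np.cos(a),r*np.sin(a),0*a+z]
CAP=np.r_[ring(16,125),ring(16,150)]
def centroid(n,X):
    m=cv2.moments(cv2.convexHull(proj(n,X).astype(np.float32)))
    return np.array([m["m10"],m["m01"]])/m["m00"]
def green(im):
    h=cv2.cvtColor(im,cv2.COLOR_BGR2HSV)
    m=cv2.inRange(h,(50,120,30),(80,255,255))
    k,l,s,c=cv2.connectedComponentsWithStats(m)
    return [(c[i],s[i]) for i in range(1,k) if s[i][4]>12]
E
python3 - <<'E'
from h import *
for n in P:
    im=cv2.imread(f"pics/{n}0.png")
    print(n)
    for c,s in green(im): print(c,s[4],back(n,c,142)[:2], back(n,c,150)[:2])
t=cv2.imread("pics/top0.png");s=cv2.imread("pics/scene0.png")
f=lambda i,u,v:cv2.resize(i[v:v+66,u:u+88],None,fx=4.5,fy=4.5,interpolation=cv2.INTER_NEAREST)
cv2.imwrite("pics/z.png",np.r_[np.c_[f(t,190,165),f(t,275,215)],np.c_[f(s,355,145),f(s,270,140)]])
E
```

```text
top
[238.514 150.183] 109 [664.432 233.333] [662.598 231.484]
[385.845 156.415] 142 [ 655.079 -132.245] [ 653.316 -131.312]
[412.241 157.336] 137 [ 653.914 -196.984] [ 652.16 -195.56]
[438.658 159.141] 149 [ 650.541 -261.535] [ 648.813 -259.619]
[466.238 161.125] 160 [ 646.785 -328.655] [ 645.085 -326.229]
[384.066 181.846] 136 [ 591.583 -128.247] [ 590.303 -127.345]
[213.275 181.787] 80 [583.709 292.222] [582.489 289.925]
[464.904 187.231] 156 [ 582.067 -324.334] [ 580.859 -321.94 ]
[559.66 207.03] 100 [ 538.289 -549.864] [ 537.414 -545.755]
[383.366 208.206] 131 [ 526.77  -126.933] [ 525.983 -126.042]
[409.978 210.833] 138 [ 521.695 -191.262] [ 520.946 -189.88 ]
[574.233 210.256] 86 [ 531.201 -584.105] [ 530.381 -579.735]
[238.455 210.727] 22 [513.329 226.373] [512.645 224.577]
[436.221 212.166] 145 [ 519.765 -254.451] [ 519.032 -252.589]
[464.5   215.006] 156 [ 514.291 -322.237] [ 513.599 -319.859]
[318.082 239.926] 122 [446.594  29.802] [446.417  29.501]
[290.837 284.624] 141 [338.897  92.316] [339.539  91.54 ]
[246.5   295.331] 118 [311.178 197.546] [312.031 195.97 ]
scene
[308.
[... 597 characters left out ...]
8 223.619] 168 [ 650.747 -132.558] [ 657.162 -134.368]
[192.87  230.983] 177 [ 578.137 -325.189] [ 585.288 -325.048]
[253.508 232.845] 181 [ 649.244 -197.599] [ 655.675 -198.75 ]
[226.89 241.56] 191 [ 645.388 -261.918] [ 651.858 -262.418]
[198.111 251.492] 199 [ 642.761 -329.586] [ 649.257 -329.401]
[ 76.673 298.644] 315 [ 646.045 -591.562] [ 652.508 -588.724]
[472.962 316.856] 582 [1050.314  122.698] [1052.683  118.303]Traceback (most recent call last):
  File "<stdin>", line 8, in <module>
cv2.error: OpenCV(4.12.0) /io/opencv/modules/imgcodecs/src/loadsave.cpp:1058: error: (-215:Assertion failed) image.channels() == 1 || image.channels() == 3 || image.channels() == 4 in function 'imwrite_'
```

Run:
```python
from h import *
from scipy.optimize import least_squares
def fit(n):
    G=[c for c,_ in green(cv2.imread(f"pics/{n}0.png"))]
    cells=[(i,j) for i in(-65,0,65) for j in(-97.5,-32.5,32.5,97.5) if i or abs(j)>50]
    def res(p):
        r=[]
        for i,j in cells:
            c,s=np.cos(p[2]),np.sin(p[2])
            o=[p[0]+c*i-s*j,p[1]+s*i+c*j,8]
            q=centroid(n,CAP+o); d=min((g-q for g in G),key=np.linalg.norm); r.append(d)
        return np.ravel(r)
    a=least_squares(res,[585,-227,-.03],x_scale=[1,1,.01],diff_step=1e-4);print("crate",n,a.x,np.abs(a.fun).max())
    def r2(p):
        q=centroid(n,CAP+[p[0],p[1],0]);return min((g-q for g in G),key=np.linalg.norm)
    print("stand",n,least_squares(r2,[447,29],diff_step=1e-4).x)
for n in P: fit(n)
t=cv2.imread("pics/top0.png");s=cv2.imread("pics/scene0.png")
f=lambda i,u,v:cv2.resize(i[v:v+66,u:u+88],None,fx=4.5,fy=4.5,interpolation=cv2.INTER_NEAREST)
cv2.imwrite("pics/z.png",cv2.vconcat([cv2.hconcat([f(t,190,165),f(t,275,215)]),cv2.hconcat([f(s,355,145),f(s,270,140)])]))
```

```text
crate top [ 585.559 -225.739   -0.049] 0.7946636776426601
stand top [446.601  29.768]
crate scene [ 584.854 -227.582   -0.047] 0.7567051995713996
stand scene [444.566  29.872]
```

View pics/z.png

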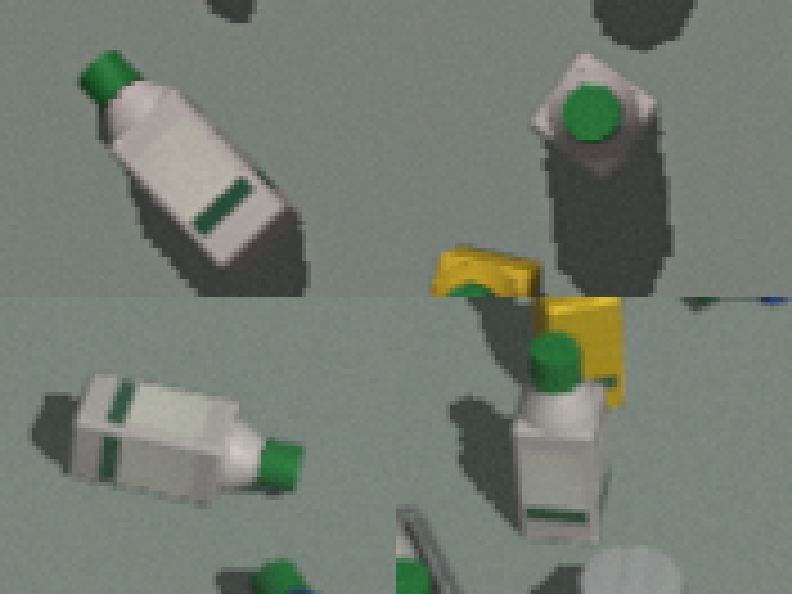

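```bash
cat >> h.py <<'E'
from scipy.optimize import minimize
from scipy.spatial.transform import Rotation as Ro
c=22.0
SQ=np.array([[x*c+5*np.cos(a),y*c+5*np.sin(a),0] for x in(-1,1) for y in(-1,1) for a in np.arange(0,6.2,.5)])
PARTS=[np.r_[SQ,SQ+[0,0,102]],np.r_[ring(26,102),ring(17,125)],CAP]
def mask(im,uv,rad=75):
    b,g,r=[x.astype(int) for x in cv2.split(im)]
    h=cv2.cvtColor(im,cv2.COLOR_BGR2HSV)
    w=(r-g>-2)&(h[...,2]>85)&(h[...,1]<70)
    m=(w|(cv2.inRange(h,(50,110,30),(85,255,255))>0)).astype(np.uint8)
    m=cv2.morphologyEx(m,cv2.MORPH_OPEN,np.ones((2,2)))
    l=cv2.connectedComponentsWithStats(m)[1]
    y,x=np.nonzero(l); k=np.argmin(np.hypot(x-uv[0],y-uv[1]))
    m=(l==l[y[k],x[k]]).astype(np.uint8)
    return cv2.morphologyEx(m,cv2.MORPH_CLOSE,np.ones((7,7)))
def sil(n,X4):
    m=np.zeros((400*4,640*4),np.uint8)
    for p in PARTS:
        q=cv2.convexHull(((proj(n,p@X4[:3,:3].T+X4[:3,3])+.5)*4).astype(np.int32))
        cv2.fillConvexPoly(m,q,1)
    return m
def pose(p,lying):
    T=np.eye(4)
    if lying: # z axis along heading p[2], level
        T[:3,:3]=Ro.from_euler('ZY',[p[2],np.pi/2]).as_matrix(); T[:3,3]=[p[0],p[1],27]
    else: T[:3,:3]=Ro.from_euler('z',p[2]).as_matrix(); T[:3,3]=[p[0],p[1],0]
    return T
def fitb(ims,uvs,p0,lying):
    M={n:cv2.resize(mask(ims[n],uvs[n]),None,fx=4,fy=4,interpolation=cv2.INTER_NEAREST) for n in ims}
    def cost(q):
        T=pose([q[0],q[1],q[2]/30],lying);return sum((sil(n,T)^M[n]).sum()/M[n].sum() for n in M)
    best=min((minimize(cost,[p0[0],p0[1],30*(p0[2]+d)],method='Nelder-Mead',options=dict(initial_simplex=np.array([p0[0],p0[1],30*(p0[2]+d)])+np.array([[0,0,0],[8,0,0],[0,8,0],[0,0,6]]),xatol=.05)) for d in(-.3,0,.3)),key=lambda r:r.fun)
    return best.x/[1,1,30],best.fun
E
python3 - <<'E'
from h import *
I={n:cv2.imread(f"pics/{n}0.png") for n in P}
for nm,uv,p0,ly in(("fallen",dict(top=(230,198),scene=(385,177)),(530,210,.8),True),("stand",dict(top=(314,240),scene=(303,180)),(446,30,.6),False)):
    print(nm,fitb(I,uv,p0,ly))
    for n in P: print(n,fitb({n:I[n]},uv,p0,ly),mask(I[n],uv[n]).sum())
E
```

```text
fallen (array([504.514, 226.442,   0.798]), np.float64(0.27403600739290196))
top (array([504.269, 226.639,   0.798]), np.float64(0.14736297828335057)) 967
scene (array([504.9  , 225.177,   0.793]), np.float64(0.11988031914893617)) 940
stand (array([446.416,  29.475,   1.163]), np.float64(26.353604868913855))
top (array([445.866,  27.755,   0.997]), np.float64(0.3570926966292135)) 356
scene (array([413.523,  39.229,   1.18 ]), np.float64(25.247916666666665)) 30
```

```bash
cat >> h.py <<'E'
def gc(im,n,T):
    """grabCut mask seeded from an approximate pose"""
    k=4;u0,v0=np.maximum(proj(n,T[None,:3,3])[0].astype(int)-50,0)
    s=cv2.resize(sil(n,T),(640,400),interpolation=cv2.INTER_AREA)
    m=np.full(s.shape,cv2.GC_BGD,np.uint8)
    m[cv2.dilate(s,np.ones((9,9)))>0]=cv2.GC_PR_BGD; m[s>0]=cv2.GC_PR_FGD; m[cv2.erode(s,np.ones((7,7)))>0]=cv2.GC_FGD
    R=(slice(max(v0-30,0),v0+130),slice(u0,u0+100)); sub=np.ascontiguousarray(m[R])
    b,f=np.zeros((1,65)),np.zeros((1,65))
    cv2.grabCut(np.ascontiguousarray(im[R]),sub,None,b,f,4,cv2.GC_INIT_WITH_MASK)
    out=np.zeros_like(m);out[R]=sub&1
    return out
E
sed -i 's/def fitb(ims,uvs,p0,lying):/def fitb(ims,uvs,p0,lying,ms=None):/; s/    M={n:cv2.resize(mask(ims\[n\],uvs\[n\])/    ms=ms or {n:mask(ims[n],uvs[n]) for n in ims}\n    M={n:cv2.resize(ms[n]/' h.py
python3 - <<'E'
from h import *
I={n:cv2.imread(f"pics/{n}0.png") for n in P}
for nm,p0,ly in(("fallen",(504.5,226.5,.796),True),("stand",(445.8,29.8,.95),False)):
    ms={n:gc(I[n],n,pose(p0,ly)) for n in P}
    print(nm,fitb(I,None,p0,ly,ms))
    for n in P: print(n,fitb({n:I[n]},None,p0,ly,{n:ms[n]}),ms[n].sum())
E
```

```text
fallen (array([502.846, 225.062,   0.803]), np.float64(0.28692886349339486))
top (array([507.197, 232.949,   0.779]), np.float64(0.15789473684210525)) 950
scene (array([502.608, 223.997,   0.795]), np.float64(0.09524402390438247)) 1004
stand (array([446.407,  29.726,   1.025]), np.float64(0.36087694649338486))
top (array([447.156,  30.232,   0.977]), np.float64(0.10445205479452055)) 438
scene (array([437.486,  31.493,   1.133]), np.float64(0.20076566951566951)) 702
```

Run:
```python
from h import *
def tool(head,t,flip,up):
    # down tool with x along heading, then tilt by -t (+up) about d x z
    R=Ro.from_euler('z',head+np.pi*flip)*Ro.from_euler('x',np.pi)
    ax=np.array([np.sin(head),-np.cos(head),0])
    return Ro.from_rotvec(ax*(up-t))*R
def q456(R,q1,a):
    out=[]
    W=Ro.from_euler('y',-a)*Ro.from_euler('z',-q1)*R
    z1,y,z2=W.as_euler('ZYZ'); z2-=np.pi/2
    w=lambda x,lo:(x-lo)%(2*np.pi)+lo
    return np.array([w(z1,-1.4),y,w(z2,-np.pi)])
for flip in(0,1):
  for q1,head in((.47,.8),(.4,1.1),(.4,1.5),(.4,1.9)):
    for a in(1.8,2.2):
      print(flip,head,a,*[q456(tool(head,.35,flip,u),q1,a) for u in(0,.5,1,1.57)])
```

```text
0 0.8 1.8 [-0.112  1.673  1.248] [0.052 1.2   1.225] [0.295 0.74  1.084] [1.159 0.338 0.316]
0 0.8 2.2 [-0.116  1.276  1.293] [0.068 0.801 1.197] [0.569 0.373 0.767] [ 2.249  0.401 -0.836]
0 1.1 1.8 [-0.223  1.613  0.892] [0.102 1.228 0.842] [0.527 0.887 0.628] [1.295 0.68  0.068]
0 1.1 2.2 [-0.237  1.223  0.984] [0.131 0.831 0.788] [0.81  0.568 0.256] [ 1.806  0.671 -0.579]
0 1.5 1.8 [-0.311  1.509  0.516] [0.14  1.276 0.435] [0.648 1.106 0.242] [ 1.294  1.055 -0.071]
0 1.5 2.2 [-0.345  1.13   0.649] [0.174 0.881 0.364] [ 0.841  0.809 -0.089] [ 1.538  0.992 -0.535]
0 1.9 1.8 [-0.356  1.38   0.146] [0.154 1.334 0.035] [ 0.668  1.346 -0.085] [ 1.242  1.428 -0.193]
0 1.9 2.2 [-0.416  1.008  0.307] [ 0.186  0.939 -0.039] [ 0.773  1.044 -0.368] [ 1.321  1.312 -0.584]
1 0.8 1.8 [-0.112  1.673 -1.894] [ 0.052  1.2   -1.916] [ 0.295  0.74  -2.058] [ 1.159  0.338 -2.825]
1 0.8 2.2 [-0.116  1.276 -1.848] [ 0.068  0.801 -1.944] [ 0.569  0.373 -2.374] [2.249 0.401 2.306]
1 1.1 1.8 [-0.223  1.613 -2.25 ] [ 0.102  1.228 -2.3  ] [ 0.527  0.887 -2.514] [ 1.295  0.68  -3.074]
1 1.1 2.2 [-0.237  1.223 -2.158] [ 0.131  0.831 -2.354] [ 0.81   0.568 -2.886] [1.806 0.671 2.563]
1 1.5 1.8 [-0.311  1.509 -2.625] [ 0.14   1.276 -2.707] [ 0.648  1.106 -2.9  ] [1.294 1.055 3.071]
1 1.5 2.2 [-0.345  1.13  -2.493] [ 0.174  0.881 -2.777] [0.841 0.809 3.053] [1.538 0.992 2.607]
1 1.9 1.8 [-0.356  1.38  -2.996] [ 0.154  1.334 -3.106] [0.668 1.346 3.057] [1.242 1.428 2.949]
1 1.9 2.2 [-0.416  1.008 -2.835] [0.186 0.939 3.103] [0.773 1.044 2.774] [1.321 1.312 2.558]
```

>>> {"name": "drive_tool", "arguments": {
  "plan": [
    [[11,40,0,0,0,0.017,0],[11,40,0,0,0,0.017,0],[11,40,0,0,0,0.017,0],[11,40,0,0,0,0.017,0],[11,40,0,0,0,0.017,0],[11,40,0,0,0,0.017,0],[11,40,0,0,0,0.017,0],[11,40,0,0,0,0.017,0],[11,40,0,0,0,0.017,0],[11,40,0,0,0,0.017,0],[11,40,0,0,0,0.017,0],[11,40,0,0,0,0.017,0],[11,40,0,0,0,0.017,0],[11,40,0,0,0,0.017,0],[11,40,0,0,0,0.017,0],[11,40,0,0,0,0.017,0],[11,40,0,0,0,0.017,0],[11,40,0,0,0,0.017,0],[11,40,0,0,0,0.017,0],[11,40,0,0,0,0.017,0]]
  ],
  "squeeze": 40
}}

```text
clock: 1.77
tool_pos: [517.5, 196.3, 238.3]
tool_rot: [-3.141, 0.001, 0.798]
wrist_force: [0.9, 0.1, -0.0]
width: 88.2
finger_force: 0.0
```

>>> {"name": "drive_tool", "arguments": {
  "plan": [
    [[15,24,-20,-0.05,0.049,0,0],[15,24,-20,-0.05,0.049,0,0],[15,24,-20,-0.05,0.049,0,0],[15,24,-20,-0.05,0.049,0,0],[13,24,-20,-0.05,0.049,0,0],[0,0,0,0,0,0,0],[0,0,0,0,0,0,0]]
  ]
}}

```text
clock: 2.35
tool_pos: [588.4, 314.4, 130.3]
tool_rot: [-3.137, 0.362, 0.801]
wrist_force: [0.4, -0.0, 1.6]
width: 88.5
finger_force: 0.0
```

Run:
```python
from h import *
from rig import telemetry
s=telemetry.observe();print(s['joint_positions'],s['tool_pos'],s['tool_rot'])
p=optics.camera_params("wrist");im=optics.camera("wrist")[:,:,::-1]
np.save("wp.npy",p);cv2.imwrite("pics/w1.png",im);print(p)
s=telemetry.observe();print(s['tool_pos'])
```

```text
[ 0.504  0.554  1.449 -0.1    1.488  1.301] [588.374 314.431 130.263] [-3.137  0.362  0.801]
{'intrinsics': array([[309.707,   0.   , 319.687],
       [  0.   , 309.707, 196.924],
       [  0.   ,   0.   ,   1.   ]]), 'world_to_cam': array([[   0.716,   -0.698,   -0.005, -200.326],
       [  -0.55 ,   -0.569,    0.611,  452.853],
       [  -0.429,   -0.435,   -0.792,  654.591],
       [   0.   ,    0.   ,    0.   ,    1.   ]])}
[589.507 313.952 135.014]
```

View pics/w1.png

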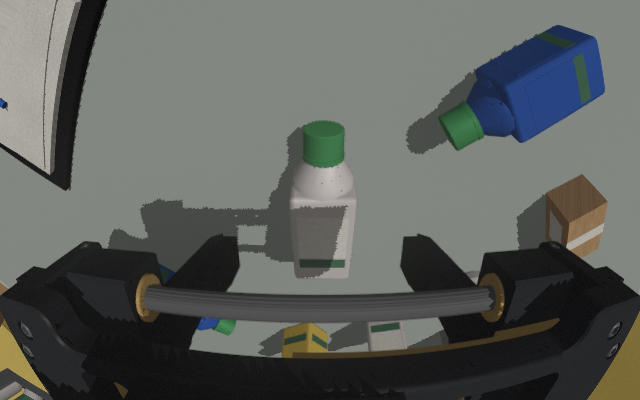

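>>> {"name": "drive_tool", "arguments": {
  "plan": [
    [[-6,-6,-24,0,0,0,0],[-6,-6,-24,0,0,0,0],[-6,-6,-24,0,0,0,0],[-5,-5,-20,0,0,0,0],[-4,-4,-16,0,0,0,0],[-3,-3,-10,0,0,0,0],[-2,-2,-8,0,0,0,0],[0,0,0,0,0,0,0],[0,0,0,0,0,0,0]]
  ]
}}

```text
clock: 3.15
tool_pos: [559.6, 282.2, 14.9]
tool_rot: [3.141, 0.347, 0.796]
wrist_force: [0.0, 0.0, -0.9]
width: 88.0
finger_force: 0.0
```

>>> {"name": "drive_tool", "arguments": {
  "plan": [
    [[0,0,0,0,0,0,0.5],[0,0,0,0,0,0,0.5],[0,0,0,0,0,0,0.5],[0,0,0,0,0,0,0.5],[0,0,0,0,0,0,0.5],[0,0,0,0,0,0,0.5],[0,0,0,0,0,0,0.5],[0,0,0,0,0,0,0.5],[0,0,0,0,0,0,0.5],[0,0,0,0,0,0,0.5]]
  ]
}}

```text
clock: 3.98
tool_pos: [559.0, 282.3, 12.8]
tool_rot: [-3.141, 0.35, 0.797]
wrist_force: [0.3, 1.7, -0.4]
width: 53.9
finger_force: 40.0
```

```bash
cat > k.py <<'E'
from h import *
from scipy.optimize import least_squares
from rig import telemetry
E_=lambda s,a:Ro.from_euler(s,a)
def fk(q,L,full=False):
    h,L1,L2,L3=L
    A=E_('z',q[0]);B=A*E_('y',q[1]);C=A*E_('y',q[1]+q[2]);R=C*E_('z',q[3])*E_('y',q[4])*E_('z',q[5]+np.pi/2)
    e=np.array([0,0,h])+B.apply([0,0,L1]);w=e+C.apply([0,0,L2]);t=w+R.apply([0,0,L3])
    return (e,w,t,R) if full else (t,R)
s=telemetry.observe()
D=[([-1.151,.265,1.605,0,1.274,-.037],[297.44,-605.1,237.4]),([.504,.554,1.449,-.1,1.488,1.301],[588.4,314.4,130.3]),(s['joint_positions'],s['tool_pos'])]
if __name__=='__main__':
    f=least_squares(lambda L:np.ravel([fk(q,L)[0]-p for q,p in D]),[200,450,450,250])
    print(f.x,f.fun); np.save('L.npy',f.x)
    print(s['joint_positions'],s['tool_rot'],fk(s['joint_positions'],f.x)[1].as_euler('xyz'))
LO=np.array([-2.63,-.94,.31,-1.31,0,-2.55]);HI=np.array([2.63,2.18,2.57,4.45,2.66,2.55])
def ik(p,R,q0,L):
    g=lambda q:(lambda t,r:np.r_[t-p,200*(R.inv()*r).as_rotvec()])(*fk(q,L))
    return least_squares(g,np.clip(q0,LO+.01,HI-.01),bounds=(LO,HI))
E
python3 k.py
cat > try.py <<'E'
from k import *
L=np.load('L.npy')
def tool(head,up):
    return Ro.from_rotvec(np.array([np.sin(head),-np.cos(head),0])*(up-.35))*E_('z',head)*E_('x',np.pi)
for B,head in(((490,360),1.4),((500,330),1.2),((520,320),1.0),((540,300),.8),((520,330),1.4)):
    d=np.array([np.cos(head),np.sin(head),0]);print(B,head)
    for gz,up in((150,0),(150,.8),(150,1.57),(85,1.57)):
        R=tool(head,up);G=np.array([*B,gz]);p=G+19*R.apply([0,0,1])
        a=ik(p,R,[.6,.4,1.7,.5,1,.5],L);e,w,t,_=fk(a.x,L,True)
        print(gz,up,a.x,'err',np.abs(a.fun).max().round(2),'w',w.round(),'e',e.round())
E
python3 try.py
```

```text
[260.635 300.378 619.927 131.639] [-24.064  -7.401  -1.239  10.008   0.67    3.025  -4.717  -5.899  -1.786]
[ 0.485  0.595  1.625 -0.11   1.257  1.311] [-3.141  0.35   0.797] [-3.141  0.35   0.797]
(490, 360) 1.4
150 0 [ 0.676  0.302  1.758 -0.235  1.354  0.929] err 0.0 w [497. 398. 256.] e [ 70.  56. 547.]
150 0.8 [0.574 0.118 1.972 0.466 0.792 0.458] err 0.0 w [482. 312. 251.] e [ 30.  19. 559.]
150 1.57 [ 0.497  0.131  2.079  1.666  0.835 -0.553] err 0.0 w [472. 256. 189.] e [ 35.  19. 558.]
85 1.57 [ 0.497  0.288  2.037  1.769  0.852 -0.707] err 0.0 w [472. 256. 124.] e [ 75.  41. 549.]
(500, 330) 1.2
150 0 [ 0.619  0.286  1.777 -0.193  1.378  1.055] err 0.0 w [514. 366. 256.] e [ 69.  49. 549.]
150 0.8 [0.533 0.074 2.018 0.415 0.731 0.637] err 0.0 w [482. 284. 251.] e [ 19.  11. 560.]
150 1.57 [ 0.465  0.067  2.146  1.793  0.702 -0.589] err 0.0 w [462. 231. 189.] e [ 18.   9. 560.]
85 1.57 [ 0.465  0.232  2.103  1.927  0.737 -0.767] err 0.0 w [462. 231. 124.] e [ 62.  31. 553.]
(520, 320) 1.0
150 0 [ 0.578  0.329  1.726 -0.143  1.409  1.194] err 0.0 w [541. 353. 256.] e [ 81.  5
[... 397 characters left out ...]
  53. 542.]
150 0.8 [0.482 0.11  1.981 0.231 0.634 1.095] err 0.0 w [506. 265. 251.] e [ 29.  15. 559.]
150 1.57 [ 0.448  0.07   2.143  2.235  0.424 -0.835] err 0.0 w [466. 224. 189.] e [ 19.   9. 560.]
85 1.57 [ 0.448  0.235  2.1    2.412  0.507 -1.033] err 0.0 w [466. 224. 124.] e [ 63.  30. 553.]
(520, 330) 1.4
150 0 [ 0.61   0.32   1.737 -0.253  1.343  0.87 ] err 0.0 w [527. 368. 256.] e [ 77.  54. 546.]
150 0.8 [0.503 0.151 1.937 0.482 0.822 0.383] err 0.0 w [512. 282. 251.] e [ 39.  22. 558.]
150 1.57 [ 0.423  0.172  2.034  1.616  0.894 -0.543] err 0.0 w [502. 226. 189.] e [ 47.  21. 557.]
85 1.57 [ 0.423  0.325  1.994  1.705  0.904 -0.686] err 0.0 w [502. 226. 124.] e [ 87.  39. 545.]
```

>>> {"name": "drive_tool", "arguments": {
  "plan": [
    [[0,0,5,0,0,0,0.5],[0,0,10,0,0,0,0.5],[0,0,15,0,0,0,0.5],[-2,3,15,0,0,0.0806,0.5],[-4,6,15,0,0,0.0806,0.5],[-4,6,15,0,0,0.0806,0.5],[-4,6,15,0,0,0.0806,0.5],[-4,6,15,0,0,0.0806,0.5],[-3,5,15,0,0,0,0.5],[-1,3,10,0,0,0,0.5],[0,0,0,0,0,0,0.5]]
  ]
}}

```text
clock: 4.9
tool_pos: [538.0, 318.9, 146.7]
tool_rot: [3.138, 0.345, 1.199]
wrist_force: [-0.4, 0.1, -2.8]
width: 53.5
finger_force: 40.0
```

>>> {"name": "drive_tool", "arguments": {
  "plan": [
    [[-1,2.5,0,0.0732,-0.0285,0,0.5],[-1,2.5,0,0.0732,-0.0285,0,0.5],[-1,2.5,0,0.0732,-0.0285,0,0.5],[-1,2.5,0,0.0732,-0.0285,0,0.5],[-1,2.5,0,0.0732,-0.0285,0,0.5],[-1,2.5,0,0.0732,-0.0285,0,0.5],[-1,2.5,0,0.0732,-0.0285,0,0.5],[-1,2.5,0,0.0732,-0.0285,0,0.5],[-1,2.5,0,0.0732,-0.0285,0,0.5],[-1,2.5,0,0.0732,-0.0285,0,0.5],[-1,2.5,0,0.0732,-0.0285,0,0.5],[-1,2.5,0,0.0732,-0.0285,0,0.5],[-1,2.5,0,0.0732,-0.0285,0,0.5],[-1,2.5,0,0.0732,-0.0285,0,0.5],[-1,2.5,0,0.0732,-0.0285,0,0.5],[-1,2.5,0,0.0732,-0.0285,0,0.5],[-1,2.5,0,0.0732,-0.0285,0,0.5],[-1,2.5,0,0.0732,-0.0285,0,0.5],[-1,2.5,0,0.0732,-0.0285,0,0.5],[-1,2.5,0,0.0732,-0.0285,0,0.5]]
  ]
}}

```text
clock: 6.57
tool_pos: [517.0, 366.1, 142.5]
tool_rot: [3.137, -1.223, 1.203]
wrist_force: [-0.7, 1.5, -2.9]
width: 53.7
finger_force: 40.0
```

>>> {"name": "drive_tool", "arguments": {
  "plan": [
    [[0,0,0,0,0,0,0.5],[0,0,0,0,0,0,0.5],[0,0,0,0,0,0,0.5]]
  ]
}}

```text
clock: 6.82
tool_pos: [517.2, 366.9, 142.6]
tool_rot: [3.141, -1.219, 1.2]
wrist_force: [0.7, 0.2, -2.0]
width: 53.7
finger_force: 40.0
```

Run:
```python
from h import *
from rig import telemetry
s=telemetry.observe();print(s['joint_positions'],s['tool_pos'],s['tool_rot'],s['wrist_force'],s['width'])
print(Ro.from_euler('xyz',s['tool_rot']).as_matrix())
a=optics.camera("top")[:,:,::-1];b=optics.camera("scene")[:,:,::-1]
cv2.imwrite("pics/m1.png",cv2.vconcat([cv2.resize(a[120:320,80:400],None,fx=1.5,fy=1.5),cv2.resize(b[60:260,250:570],None,fx=1.5,fy=1.5)]))
```

```text
[ 0.11   0.24   2.372  1.807  1.028 -1.02 ] [517.219 366.875 142.57 ] [ 3.141 -1.219  1.2  ] [ 0.744  0.248 -2.028] 53.73175144982067
[[ 0.125  0.932  0.34 ]
 [ 0.321 -0.363  0.875]
 [ 0.939  0.    -0.345]]
```

View pics/m1.png

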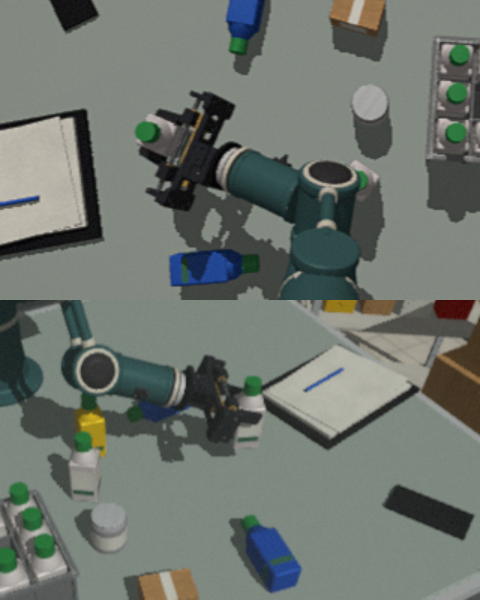

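```bash
cat > try2.py <<'E'
from k import *
import k
def fk2(q,L,full=False):
    h,L1,L2,L3,o,c=L
    A=E_('z',q[0]);B=A*E_('y',q[1]);C=A*E_('y',q[1]+q[2]);R=C*E_('z',q[3])*E_('y',q[4])*E_('z',q[5]+np.pi/2)
    e=np.array([0,0,h])+B.apply([0,0,L1])+A.apply([c,o,0]);w=e+C.apply([0,0,L2]);t=w+R.apply([0,0,L3])
    return (e,w,t,R) if full else (t,R)
D=[([-1.151,.265,1.605,0,1.274,-.037],[297.44,-605.1,237.4]),([.504,.554,1.449,-.1,1.488,1.301],[588.4,314.4,130.3]),
([ 0.485 , 0.595 , 1.625 ,-0.11 ,  1.257 , 1.311],[559,282.3,12.8]),([ 0.11 ,  0.24  , 2.372 , 1.807 , 1.028, -1.02 ],[517.2,366.9,142.6])]
k.fk=fk2
if __name__=='__main__':
    f=least_squares(lambda L:np.r_[np.ravel([fk2(q,L)[0]-p for q,p in D]),L[4:]*.001],[200,450,450,300,0,0])
    print(f.x.round(1),np.abs(f.fun).max()); L=f.x;np.save('L2.npy',L)
    print([x.round() for x in fk2(D[-1][0],L,True)[:3]])
    def tool(head,up):
        return Ro.from_rotvec(np.array([np.sin(head),-np.cos(head),0])*(up-.35))*E_('z',head)*E_('x',np.pi)
    for B in((510,350),(480,410),(560,330),(600,330),(640,300),(700,140)):
      for head in(.5,.8,1.2,1.5):
        R=tool(head,1.57);p=np.array([*B,88])+19*R.apply([0,0,1])
        a=ik(p,R,[.3,.3,2.2,1.8,.8,-.9],L);e,w,t,_=fk2(a.x,L,True)
        print(B,head,a.x,'err',np.abs(a.fun).max().round(1),'w',w.round(),'e',e.round())
E
python3 try2.py
```

```text
[250.1 512.1 565.5 340.1  24.8  -0.3] 0.36493465734741903
[array([118.,  38., 748.]), array([402.,  69., 259.]), array([518., 367., 142.])]
(510, 350) 0.5 [ 0.619  0.303  2.54   3.282  0.924 -1.615] err 0.0 w [245. 205. 198.] e [110. 109. 739.]
(510, 350) 0.8 [ 0.344  0.312  2.523  2.608  0.95  -1.406] err 0.0 w [300. 134. 198.] e [139.  76. 738.]
(510, 350) 1.2 [ 0.109  0.392  2.368  1.889  1.07  -1.185] err 0.0 w [401.  69. 198.] e [192.  46. 723.]
(510, 350) 1.5 [ 0.05   0.482  2.195  1.514  1.205 -1.074] err 0.0 w [489.  49. 198.] e [235.  37. 704.]
(480, 410) 0.5 [ 0.816  0.325  2.497  3.518  0.919 -1.694] err 0.0 w [215. 265. 198.] e [ 94. 136. 735.]
(480, 410) 0.8 [ 0.548  0.316  2.516  2.843  0.921 -1.475] err 0.0 w [270. 194. 198.] e [123. 104. 737.]
(480, 410) 1.2 [ 0.271  0.378  2.396  2.061  1.021 -1.226] err 0.0 w [371. 129. 198.] e [175.  74. 726.]
(480, 410) 1.5 [ 0.181  0.461  2.236  1.64   1.147 -1.096] err 0.0 w [459. 109. 198.] e [219.  65. 709.]
(560, 330) 0.5 [ 0.489  0.333  2.483  3.129  0.894 -1.566] err 0.0 w [295. 185. 198.] e [136. 100. 734.]
(560, 330) 0.8 
[... 865 characters left out ...]
321  0.914 -1.254] err 0.0 w [430.  84. 198.] e [206.  53. 717.]
(640, 300) 1.2 [-0.011  0.525  2.111  1.709  1.092 -1.035] err 0.0 w [531.  19. 198.] e [257.  22. 693.]
(640, 300) 1.5 [-0.042  0.625  1.918  1.391  1.267 -0.939] err 0.0 w [619.  -1. 198.] e [300.  12. 665.]
(700, 140) 0.5 [-0.068  0.422  2.31   2.434  0.889 -1.292] err 0.0 w [435.  -5. 198.] e [211.  11. 717.]
(700, 140) 0.8 [-0.205  0.487  2.185  1.926  1.007 -1.102] err 0.0 w [490. -76. 198.] e [239. -24. 703.]
(700, 140) 1.2 [-0.275  0.612  1.943  1.448  1.228 -0.946] err 0.0 w [ 591. -141.  198.] e [289. -56. 669.]
(700, 140) 1.5 [-0.268  0.72   1.732  1.197  1.422 -0.889] err 0.0 w [ 679. -161.  198.] e [332. -66. 635.]
```

>>> {"name": "drive_tool", "arguments": {
  "plan": [
    [[4,0,0,0,0,-0.03,0.5],[9,-0.5,0,0,0,-0.055,0.5],[10,-0.7,0,0,0,-0.058,0.5],[10,-0.7,0,0,0,-0.058,0.5],[10,-0.7,0,0,0,-0.058,0.5],[10,-0.7,0,0,0,-0.058,0.5],[10,-0.7,0,0,0,-0.058,0.5],[10,-0.7,0,0,0,-0.058,0.5],[10,-0.7,0,0,0,-0.058,0.5],[10,-0.7,0,0,0,-0.058,0.5],[10,-0.7,0,0,0,-0.058,0.5],[9,-0.7,0,0,0,-0.055,0.5],[5,-0.7,0,0,0,-0.038,0.5],[2,0,0,0,0,0,0.5],[0,0,0,0,0,0,0.5],[0,0,0,0,0,0,0.5]]
  ]
}}

```text
clock: 8.25
tool_pos: [635.7, 359.5, 143.6]
tool_rot: [-3.141, -1.222, 0.501]
wrist_force: [-0.1, -0.2, -2.6]
width: 53.7
finger_force: 40.0
```

>>> {"name": "drive_tool", "arguments": {
  "plan": [
    [[0,0,-4,0,0,0,0.5],[0,0,-8,0,0,0,0.5],[0,0,-10,0,0,0,0.5],[0,0,-10,0,0,0,0.5],[0,0,-10,0,0,0,0.5],[0,0,-6,0,0,0,0.5],[0,0,-4,0,0,0,0.5],[0,0,-3,0,0,0,0.5],[0,0,0,0,0,0,0.5],[0,0,0,0,0,0,0.5]]
  ]
}}

```text
clock: 9.08
tool_pos: [635.8, 359.0, 87.6]
tool_rot: [3.141, -1.221, 0.5]
wrist_force: [0.1, -0.6, -2.2]
width: 53.7
finger_force: 40.0
```

Run:
```python
from h import *
from rig import telemetry
s=telemetry.observe();print(s['joint_positions'],s['tool_pos'],s['tool_rot'],s['wrist_force'],s['ft_torque'],s['width'])
a=optics.camera("top")[:,:,::-1];b=optics.camera("scene")[:,:,::-1]
cv2.imwrite("pics/m2.png",cv2.hconcat([cv2.resize(a[100:320,120:360],None,fx=1.6,fy=1.6),cv2.resize(b[80:190,320:440],None,fx=3.2,fy=3.2)]))
```

```text
[ 0.464  0.383  2.36   3.096  0.823 -1.552] [635.837 359.025  87.575] [ 3.141 -1.221  0.5  ] [ 0.079 -0.557 -2.238] [-0.36   0.635 -0.024] 53.70057270532133
```

View pics/m2.png

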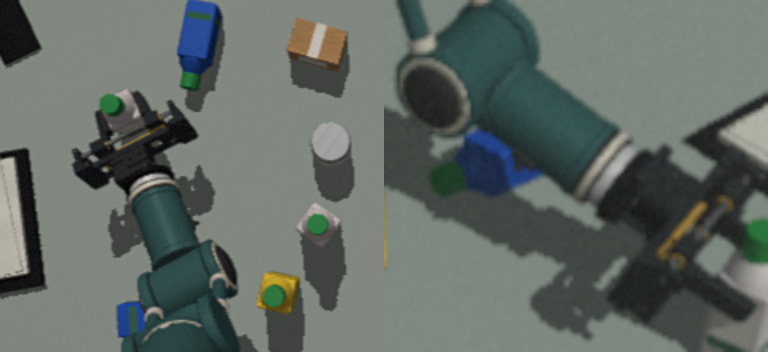

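>>> {"name": "drive_tool", "arguments": {
  "plan": [
    [[0,0,-1.5,0,0,0,0.5],[0,0,-1.5,0,0,0,0.5],[0,0,-1.5,0,0,0,0.5],[0,0,-1.5,0,0,0,0.5],[0,0,-1,0,0,0,0.5],[0,0,0,0,0,0,0.5],[0,0,0,0,0,0,0.5]]
  ]
}}

```text
clock: 9.77
tool_pos: [636.9, 359.6, 83.4]
tool_rot: [-3.141, -1.227, 0.5]
wrist_force: [-3.5, -1.4, 6.6]
width: 53.7
finger_force: 40.0
```

>>> {"name": "drive_tool", "arguments": {
  "plan": [
    [[0,0,-0.7,0,0,0,0.5],[0,0,-0.7,0,0,0,0.5],[0,0,0,0,0,0,0.5],[0,0,0,0,0,0,0.5]]
  ]
}}

```text
clock: 10.1
tool_pos: [637.4, 359.9, 83.4]
tool_rot: [-3.141, -1.23, 0.499]
wrist_force: [-4.1, -3.1, 8.7]
width: 54.0
finger_force: 40.0
```

>>> {"name": "drive_tool", "arguments": {
  "plan": [
    [[0,0,1,0,0,0,0.5],[0,0,1,0,0,0,0.5],[0,0,1,0,0,0,0.5],[0,0,0,0,0,0,0.5],[0,0,0,0,0,0,0.5]]
  ]
}}

```text
clock: 10.52
tool_pos: [636.4, 359.3, 83.4]
tool_rot: [3.141, -1.223, 0.5]
wrist_force: [-0.1, -0.7, 2.9]
width: 53.6
finger_force: 40.0
```

>>> {"name": "drive_tool", "arguments": {
  "plan": [
    [[0,0,0,0,0,0,0.3],[0,0,0,0,0,0,0.15],[0,0,0,0,0,0,0],[0,0,0,0,0,0,0],[0,0,0,0,0,0,0],[0,0,0,0,0,0,0]]
  ]
}}

```text
clock: 11.02
tool_pos: [635.5, 358.9, 81.9]
tool_rot: [3.141, -1.22, 0.5]
wrist_force: [-1.2, 0.6, -0.4]
width: 88.0
finger_force: 0.0
```

>>> {"name": "drive_tool", "arguments": {
  "plan": [
    [[-4,-2,3,0,0,0,0],[-8,-4.5,5,0,0,0,0],[-8,-4.5,12,0,0,0,0],[-8,-4.5,16,0,0,0,0],[-8,-4.5,20,0,0,0,0],[-8,-4.5,25,0,0,0,0],[-8,-4.5,30,0,0,0,0],[-5,-3,30,0,0,0,0],[0,0,30,0,0,0,0],[0,0,30,-0.0575,0.105,0,0],[0,0,20,-0.0575,0.105,0,0],[0,0,10,-0.0575,0.105,0,0],[0,0,0,-0.0575,0.105,0,0],[0,0,0,-0.0575,0.105,0,0],[0,0,0,-0.0575,0.105,0,0],[0,0,0,-0.0575,0.105,0,0],[0,0,0,-0.0575,0.105,0,0],[0,0,0,-0.0575,0.105,0,0],[0,0,0,-0.0575,0.105,0,0],[0,0,0,0,0,0,0]]
  ]
}}

```text
clock: 12.68
tool_pos: [576.5, 370.5, 199.9]
tool_rot: [-3.084, -0.892, 0.497]
wrist_force: [0.6, 0.1, -0.2]
width: 88.2
finger_force: 0.0
```

```bash
cat > look.py <<'E'
import sys
from h import *
from rig import telemetry
def cap(I,x,y):
    def r(p): return np.ravel([min((g[0]-centroid(n,CAP+[p[0],p[1],0]) for g in green(I[n])),key=np.linalg.norm) for n in I])
    from scipy.optimize import least_squares
    return least_squares(r,[x,y],diff_step=1e-4)
if __name__=='__main__':
    s=telemetry.observe();print(s['joint_positions'],s['tool_pos'],s['tool_rot'],s['wrist_force'])
    I={n:np.ascontiguousarray(optics.camera(n)[:,:,::-1]) for n in P}
    for n in I: cv2.imwrite(f"pics/{n}_{sys.argv[1]}.png",I[n])
    x,y,yaw=map(float,sys.argv[2:5])
    for n in I: a=cap({n:I[n]},x,y);print('cap',n,a.x,np.abs(a.fun).max())
    p0=(x,y,yaw)
    for n in I:
        m=gc(I[n],n,pose(p0,False));print(n,fitb(I,None,p0,False,{n:m}),m.sum())
    cv2.imwrite(f"pics/c_{sys.argv[1]}.png",cv2.hconcat([cv2.resize(I[n][v-40:v+40,u-50:u+50],None,fx=4,fy=4) for n in I for u,v in [proj(n,np.array([[x,y,75.]]))[0].astype(int)]]))
E
python3 look.py a 620 350 .5
```

```text
[ 0.512 -0.05   2.285  1.28   0.049  0.3  ] [576.472 370.483 199.917] [-3.084 -0.892  0.497] [ 0.566  0.117 -0.215]
cap top [627.807 355.181] 7.76011034986368e-07
cap scene [623.232 354.97 ] 6.048379646017565e-07Traceback (most recent call last):
  File "look.py", line 16, in <module>
    m=gc(I[n],n,pose(p0,False));print(n,fitb(I,None,p0,False,{n:m}),m.sum())
                                        ~~~~^^^^^^^^^^^^^^^^^^^^^^^
  File "h.py", line 54, in fitb
    M={n:cv2.resize(ms[n],None,fx=4,fy=4,interpolation=cv2.INTER_NEAREST) for n in ims}
                    ~~^^^
KeyError: 'scene'
```

```bash
sed -i 's/fitb(I,None,p0,False,{n:m})/fitb({n:I[n]},None,p0,False,{n:m})/' look.py; python3 look.py b 625 354 .5
```

```text
[ 0.511 -0.051  2.286  1.293  0.047  0.289] [576.694 369.957 200.058] [-3.083 -0.893  0.495] [ 0.413 -1.152  0.946]
cap top [627.802 355.366] 3.2291160323438817e-07
cap scene [623.188 354.813] 8.388149410620827e-07
top (array([624.271, 353.803,   0.459]), np.float64(0.15215014577259475)) 686
scene (array([623.534, 354.403,   0.628]), np.float64(0.14287897310513448)) 818
```

View pics/c_b.png

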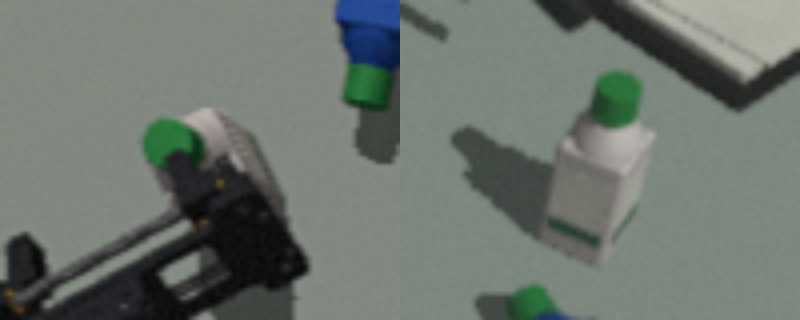

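```bash
cat > go.py <<'E'
import sys
from h import *
from rig import telemetry
x,y,z,yaw=map(float,sys.argv[1:5]);s=telemetry.observe()
R=Ro.from_euler('xyz',s['tool_rot']);T=Ro.from_euler('xyz',[np.pi,0,yaw])
print(s['clock'],'d',np.array([x,y,z])-s['tool_pos'],'rv',(T*R.inv()).as_rotvec())
E
python3 go.py 624 354.5 230 .5
```

```text
12.8833 d [ 47.349 -15.4    30.094] rv [-0.474  0.758 -0.02 ]
```

>>> {"name": "drive_tool", "arguments": {
  "plan": [
    [[0,0,10,0,0,0,0],[0,0,15,0,0,0,0],[0,0,15,-0.024,0.038,-0.001,0],[0,0,0,-0.03,0.048,-0.001,0],[0,0,0,-0.04,0.064,-0.002,0],[0,0,0,-0.05,0.08,-0.002,0],[0,0,0,-0.05,0.08,-0.002,0],[0,0,0,-0.05,0.08,-0.002,0],[0,0,0,-0.05,0.08,-0.002,0],[0,0,0,-0.05,0.08,-0.002,0],[0,0,0,-0.05,0.08,-0.002,0],[0,0,0,-0.05,0.08,-0.002,0],[0,0,0,-0.03,0.048,-0.002,0],[0,0,0,0,0,0,0],[0,0,0,0,0,0,0]]
  ]
}}

```text
clock: 14.13
tool_pos: [573.9, 380.8, 216.8]
tool_rot: [-3.104, -0.098, 0.505]
wrist_force: [-0.3, 0.2, -0.4]
width: 88.1
finger_force: 0.0
```

```bash
python3 go.py 624 354.5 230 .5;python3 - <<'E'
from h import *
from rig import telemetry
s=telemetry.observe();print(s['tool_pos'],s['joint_positions'])
E
```

```text
14.1333 d [ 50.128 -26.323  13.155] rv [-0.08   0.068 -0.007]
[573.872 380.823 216.845] [0.532 0.241 1.677 0.039 1.125 1.582]
```

>>> {"name": "drive_tool", "arguments": {
  "plan": [
    [[5,-2,3,-0.04,0.034,-0.004,0],[8,-3,5,-0.04,0.034,-0.003,0],[10,-4,5,0,0,0,0],[0,0,0,0,0,0,0],[0,0,0,0,0,0,0],[0,0,0,0,0,0,0]]
  ]
}}

```text
clock: 14.63
tool_pos: [596.2, 370.5, 230.3]
tool_rot: [3.14, 0.0, 0.498]
wrist_force: [-0.7, 0.2, 0.8]
width: 88.0
finger_force: 0.0
```

```bash
cat > wr.py <<'E'
from h import *
from scipy.optimize import least_squares
from rig import telemetry
def wproj(p,X):
    c=(np.c_[X,np.ones(len(X))]@p["world_to_cam"].T)[:,:3]
    r=np.hypot(c[:,0],c[:,1]);th=np.arctan2(r,c[:,2]);K=p["intrinsics"]
    return np.c_[K[0,2]+K[0,0]*th*c[:,0]/r,K[1,2]+K[1,1]*th*c[:,1]/r]
def wcap(p,im,x,y,z0=0):
    G=[g for g,s in green(im) if s[4]>100]
    def cen(q):
        m=cv2.moments(cv2.convexHull(wproj(p,CAP+[q[0],q[1],z0]).astype(np.float32)));return np.array([m["m10"],m["m01"]])/m["m00"]
    return least_squares(lambda q:min((g-cen(q) for g in G),key=np.linalg.norm),[x,y],diff_step=1e-4)
def snap(name):
    p=optics.camera_params("wrist");im=np.ascontiguousarray(optics.camera("wrist")[:,:,::-1])
    cv2.imwrite(f"pics/{name}.png",im);return p,im
E
python3 - <<'E'
from wr import *
p,im=snap("w2");np.save("w2.npy",p)
a=wcap(p,im,624,354);print('wrist',a.x,a.cost,wproj(p,np.array([[624,354,150.]])))
s=telemetry.observe();print(s['tool_pos'],s['tool_rot'])
E
python3 go.py 624 354.5 200 .5; python3 look.py c 624 354 .5
```

```text
wrist [620.155 350.657] 6.136036076786267e-12 [[358.07  184.238]]
[596.02  370.571 230.185] [3.14  0.001 0.499]
14.6833 d [ 27.98  -16.071 -30.185] rv [ 0.002 -0.     0.001]
[ 0.521  0.319  1.549 -0.001  1.274  1.594] [596.02  370.571 230.185] [3.14  0.001 0.499] [ 0.264 -0.082 -0.289]
cap top [621.561 351.234] 1.4298394717116025e-06
cap scene [623.432 353.876] 8.012923728983878e-07
top (array([624.519, 353.087,   0.539]), np.float64(0.29737394957983193)) 595
scene (array([623.599, 353.792,   0.613]), np.float64(0.13215361445783133)) 830
```

View pics/w2.png

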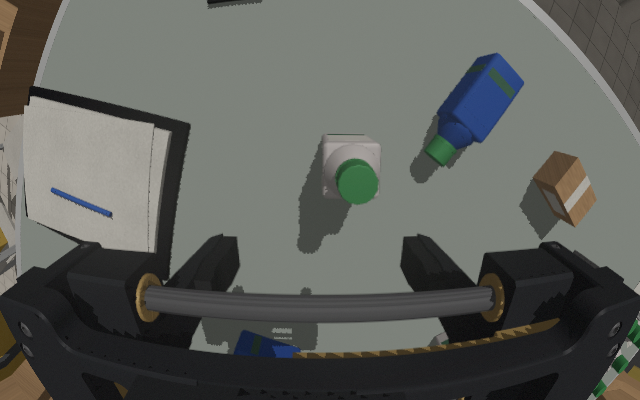

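>>> {"name": "drive_tool", "arguments": {
  "plan": [
    [[6,-4.4,-8,0,0,0,0.2],[8,-6,-12,0,0,0,0.2],[8,-6,-18,0,0,0,0.2],[3.7,-2,-18,0,0,0,0.2],[0,0,-16,0,0,0,0.2],[0,0,-12,0,0,0,0.2],[0,0,-10,0,0,0,0.2],[0,0,-6,0,0,0,0.2],[0,0,-3,0,0,0,0.2],[0,0,0,0,0,0,0.2],[0,0,0,0,0,0,0.2]]
  ]
}}

```text
clock: 15.7
tool_pos: [623.0, 352.9, 128.1]
tool_rot: [3.139, -0.0, 0.499]
wrist_force: [0.2, -0.2, 0.7]
width: 70.3
finger_force: 0.0
```

>>> {"name": "drive_tool", "arguments": {
  "plan": [
    [[0,0,0,0,0,0,0.8],[0,0,0,0,0,0,0.8],[0,0,0,0,0,0,0.8],[0,0,0,0,0,0,0.8],[0,0,0,0,0,0,0.8],[0,0,0,0,0,0,0.8],[0,0,0,0,0,0,0.8],[0,0,0,0,0,0,0.8],[0,0,0,0,0,0,0.8],[0,0,0,0,0,0,0.8]]
  ],
  "squeeze": 35
}}

```text
clock: 16.53
tool_pos: [622.8, 352.5, 127.6]
tool_rot: [3.139, 0.001, 0.499]
wrist_force: [-0.1, -0.7, 1.7]
width: 31.2
finger_force: 35.0
```

>>> {"name": "drive_tool", "arguments": {
  "plan": [
    [[0,0,4,0,0,0,0.8],[0,0,10,0,0,0,0.8],[0,0,20,0,0,0,0.8],[0,0,30,0,0,0,0.8],[0,-5,35,0,0,0,0.8],[0,-10,35,0,0,0,0.8],[0,-15,30,0,0,0,0.8],[-2,-25,16,0,0,-0.03,0.8],[-3,-30,5,0,0,-0.04,0.8],[-3,-33,0,0,0,-0.04,0.8],[-3,-33,0,0,0,-0.04,0.8],[-3,-33,0,0,0,-0.04,0.8],[-3,-33,0,0,0,-0.04,0.8],[-3,-33,0,0,0,-0.04,0.8],[-3,-33,0,0,0,-0.04,0.8],[-3,-33,0,0,0,-0.04,0.8],[-3,-33,0,0,0,-0.04,0.8],[-3,-33,0,0,0,-0.04,0.8],[-3,-33,0,0,0,-0.04,0.8],[-3,-33,0,0,0,-0.038,0.8]]
  ]
}}

```text
clock: 18.2
tool_pos: [583.9, -96.8, 312.9]
tool_rot: [3.14, 0.001, -0.011]
wrist_force: [0.6, -0.2, -3.4]
width: 30.8
finger_force: 35.0
```

>>> {"name": "drive_tool", "arguments": {
  "plan": [
    [[-1,-33,0,0,0,-0.04,0.8],[0,-33,0,0,0,0,0.8],[0,-33,0,0,0,0,0.8],[0,-30,0,0,0,0,0.8],[0,-20,0,0,0,0,0.8],[0,-10,0,0,0,0,0.8],[0,-5,0,0,0,0,0.8],[0,0,0,0,0,0,0.8],[0,0,0,0,0,0,0.8],[0,0,0,0,0,0,0.8],[0,0,0,0,0,0,0.8]]
  ]
}}

```text
clock: 19.12
tool_pos: [583.8, -258.0, 312.6]
tool_rot: [3.14, 0.001, -0.048]
wrist_force: [-0.5, -0.3, -2.6]
width: 31.1
finger_force: 35.0
```

```bash
python3 go.py 583.6 -259.2 310 -.048
python3 - <<'E'
from wr import *
s=telemetry.observe();print(s['tool_pos'],s['tool_rot'],s['joint_positions'])
p,im=snap("w3");np.save("w3.npy",p)
I={n:np.ascontiguousarray(optics.camera(n)[:,:,::-1]) for n in P}
for n in I: cv2.imwrite(f"pics/{n}_d.png",I[n])
cv2.imwrite("pics/m3.png",cv2.vconcat([cv2.resize(I["scene"][90:290,140:340],(500,500))]))
big=cv2.hconcat([cv2.resize(I["scene"][80:280,150:310],(400,500)),cv2.resize(im[150:350,240:400],(400,500))]);cv2.imwrite("pics/m3.png",big)
E
```

```text
19.1167 d [-0.231 -1.159 -2.56 ] rv [ 0.002 -0.001 -0.   ]
[ 583.831 -258.041  312.56 ] [ 3.14   0.001 -0.048] [-0.454  0.16   1.594 -0.002  1.388  1.165]
```

View pics/m3.png

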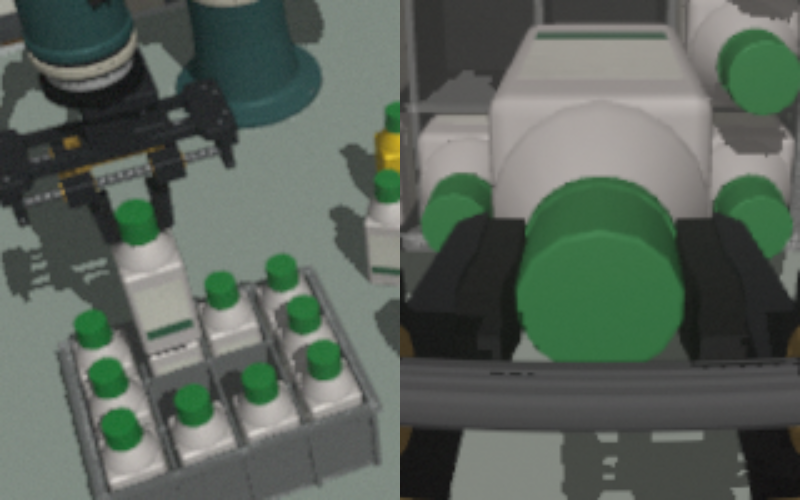

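```bash
cat > meas.py <<'E'
from wr import *
import sys
def run(pn,im,base,xy):
    p=np.load(pn,allow_pickle=True).item() if isinstance(pn,str) else pn
    a=wcap(p,im,*xy,base);print('held wrist',a.x,a.cost)
    G=[g for g,s in green(im) if s[4]>100];print(len(G))
    for i in(-65,0,65):
        for j in(-97.5,-32.5,32.5,97.5):
            o=np.array([585.2+i+.048*j,-226.7-.048*i+j,8]);u=wproj(p,CAP+o)
            m=cv2.moments(cv2.convexHull(u.astype(np.float32)));c=np.array([m["m10"],m["m01"]])/m["m00"]
            if 0<c[0]<640 and 0<c[1]<400 and G:
                g=min(G,key=lambda g:np.linalg.norm(g-c))
                if np.linalg.norm(g-c)<20:
                    b=wcap(p,im,o[0],o[1],8).x; print(i,j,g.round(),'xy err',b-o[:2])
if __name__=='__main__':
    run("w3.npy",cv2.imread("pics/w3.png"),185,(583.8,-258))
    for n in P:
        im=cv2.imread(f"pics/{n}_d.png")
        def r(q): return min((g[0]-centroid(n,CAP+[q[0],q[1],185]) for g in green(im)),key=np.linalg.norm)
        a=least_squares(r,[584,-258],diff_step=1e-4);print(n,a.x,a.cost)
E
python3 meas.py
```

```text
held wrist [ 581.509 -256.014] 1.1899172553852498e-12
11
-65 -97.5 [384. 236.] xy err [-1.318 -5.081]
-65 32.5 [259. 234.] xy err [2.128 5.081]
-65 97.5 [208. 234.] xy err [0.025 0.849]
0 -97.5 [388. 184.] xy err [-5.689 -4.672]
0 97.5 [199. 180.] xy err [-0.839  3.899]
65 -32.5 [319. 124.] xy err [-8.563  3.696]
65 32.5 [255. 119.] xy err [-2.984  2.516]
65 97.5 [194. 122.] xy err [-2.157  4.125]
top [ 553.087 -281.403] 6.193638883219386e-13
scene [ 584.319 -257.354] 2.9970477798622868e-12
```

>>> {"name": "drive_tool", "arguments": {
  "plan": [
    [[-0.3,-1.2,-5,0,0,0,0.8],[0,0,-12,0,0,0,0.8],[0,0,-16,0,0,0,0.8],[0,0,-16,0,0,0,0.8],[0,0,-16,0,0,0,0.8],[0,0,-10,0,0,0,0.8],[0,0,-8,0,0,0,0.8],[0,0,-5,0,0,0,0.8],[0,0,0,0,0,0,0.8],[0,0,0,0,0,0,0.8],[0,0,0,0,0,0,0.8]]
  ]
}}

```text
clock: 20.18
tool_pos: [584.0, -260.9, 225.5]
tool_rot: [3.139, -0.001, -0.049]
wrist_force: [-0.6, 0.5, -1.8]
width: 31.2
finger_force: 35.0
```

Run:
```python
from h import *
from rig import telemetry
from scipy.optimize import least_squares
s=telemetry.observe();z=s['tool_pos'][2]-127.6;print(s['tool_pos'],z)
I={n:np.ascontiguousarray(optics.camera(n)[:,:,::-1]) for n in P}
for n in I: cv2.imwrite(f"pics/{n}_e.png",I[n])
im=I["scene"];n="scene"
def r(q): return min((g[0]-centroid(n,CAP+[q[0],q[1],z]) for g in green(im)),key=np.linalg.norm)
print(least_squares(r,[584,-258],diff_step=1e-4).x)
cv2.imwrite("pics/m4.png",cv2.hconcat([cv2.resize(I["scene"][130:280,160:310],(400,400),interpolation=cv2.INTER_CUBIC),cv2.resize(I["top"][130:250,360:480],(400,400),interpolation=cv2.INTER_CUBIC)]))
```

```text
[ 583.968 -260.932  225.533] 97.93289801747281
[ 583.888 -260.28 ]
```

>>> {"name": "drive_tool", "arguments": {
  "plan": [
    [[-0.2,0.8,-3,0,0,0,0.8],[0,0,-4,0,0,0,0.8],[0,0,-4,0,0,0,0.8],[0,0,-4,0,0,0,0.8],[0,0,-4,0,0,0,0.8],[0,0,-4,0,0,0,0.8],[0,0,-4,0,0,0,0.8],[0,0,0,0,0,0,0.8]]
  ]
}}

```text
clock: 20.95
tool_pos: [582.5, -259.5, 195.9]
tool_rot: [3.14, 0.003, -0.049]
wrist_force: [0.1, 0.1, -2.9]
width: 31.2
finger_force: 35.0
```

>>> {"name": "drive_tool", "arguments": {
  "plan": [
    [[0,0,-6,0,0,0,0.8],[0,0,-6,0,0,0,0.8],[0,0,-6,0,0,0,0.8],[0,0,-6,0,0,0,0.8],[0,0,-6,0,0,0,0.8],[0,0,-6,0,0,0,0.8],[0,0,-6,0,0,0,0.8],[0,0,-4,0,0,0,0.8],[0,0,-3,0,0,0,0.8],[0,0,-2,0,0,0,0.8],[0,0,0,0,0,0,0.8],[0,0,0,0,0,0,0.8]]
  ]
}}

```text
clock: 21.95
tool_pos: [583.2, -259.9, 146.5]
tool_rot: [3.139, 0.001, -0.049]
wrist_force: [-0.7, 0.1, -2.4]
width: 31.3
finger_force: 35.0
```

>>> {"name": "drive_tool", "arguments": {
  "plan": [
    [[0,0,-1.5,0,0,0,0.8],[0,0,-1.5,0,0,0,0.8],[0,0,-1.5,0,0,0,0.8],[0,0,-1.5,0,0,0,0.8],[0,0,-1,0,0,0,0.8],[0,0,0,0,0,0,0.8],[0,0,0,0,0,0,0.8]]
  ]
}}

```text
clock: 22.53
tool_pos: [583.0, -259.8, 139.2]
tool_rot: [3.14, 0.001, -0.049]
wrist_force: [-0.1, 0.5, -2.6]
width: 31.2
finger_force: 35.0
```

>>> {"name": "drive_tool", "arguments": {
  "plan": [
    [[0,0,-1,0,0,0,0.8],[0,0,-1,0,0,0,0.8],[0,0,-1,0,0,0,0.8],[0,0,-0.7,0,0,0,0.8],[0,0,0,0,0,0,0.8],[0,0,0,0,0,0,0.8]]
  ]
}}

```text
clock: 23.03
tool_pos: [583.1, -259.8, 135.7]
tool_rot: [3.139, 0.001, -0.049]
wrist_force: [-0.2, 0.2, -2.2]
width: 31.0
finger_force: 35.0
```

>>> {"name": "drive_tool", "arguments": {
  "plan": [
    [[0,0,-0.7,0,0,0,0.8],[0,0,-0.7,0,0,0,0.8],[0,0,-0.7,0,0,0,0.8],[0,0,0,0,0,0,0.8],[0,0,0,0,0,0,0.8]]
  ]
}}

```text
clock: 23.45
tool_pos: [584.0, -260.2, 135.6]
tool_rot: [3.139, -0.001, -0.049]
wrist_force: [-1.7, 0.5, 5.7]
width: 31.2
finger_force: 35.0
```

>>> {"name": "drive_tool", "arguments": {
  "plan": [
    [[0,0,1,0,0,0,0.8],[0,0,0.5,0,0,0,0.8],[0,0,0,0,0,0,0.6],[0,0,0,0,0,0,0.5],[0,0,0,0,0,0,0.48],[0,0,0,0,0,0,0.48],[0,0,0,0,0,0,0.48],[0,0,0,0,0,0,0.48]]
  ]
}}

```text
clock: 24.12
tool_pos: [583.1, -259.8, 134.9]
tool_rot: [3.139, 0.001, -0.049]
wrist_force: [-0.2, -0.2, -0.2]
width: 45.7
finger_force: 0.0
```

>>> {"name": "drive_tool", "arguments": {
  "plan": [
    [[0,0,3,0,0,0,0.48],[0,0,6,0,0,0,0.48],[0,0,10,0,0,0,0.48],[0,0,15,0,0,0,0.48],[0,0,25,0,0,0,0.48],[0,0,35,0,0,0,0.48],[-2,20,25,0,0,0.03,0.2],[-5,30,0,0,0,0.05,0.2],[-12,38,0,0,0,0.06,0.2],[-12,38,0,0,0,0.06,0.2],[-12,38,0,0,0,0.06,0.2],[-12,38,0,0,0,0.06,0.2],[-12,30,0,0,0,0.06,0.2],[0,0,0,0,0,0,0.2],[0,0,0,0,0,0,0.2],[0,0,0,0,0,0,0.2]]
  ]
}}

```text
clock: 25.45
tool_pos: [516.7, -28.0, 255.3]
tool_rot: [3.138, -0.001, 0.331]
wrist_force: [0.5, 0.2, 1.2]
width: 70.3
finger_force: 0.0
```

```bash
python3 - <<'E'
from wr import *
s=telemetry.observe();print(s['tool_pos'],s['tool_rot'])
p,im=snap("w5");np.save("w5.npy",p)
a=wcap(p,im,446,30);print(a.x,a.cost,wproj(p,np.array([[446,30,150.],[446,30,0]])))
n="scene";I=np.ascontiguousarray(optics.camera(n)[:,:,::-1]);cv2.imwrite("pics/scene_f.png",I)
def r(q): return min((g[0]-centroid(n,CAP+[q[0],q[1],8]) for g in green(I)),key=np.linalg.norm)
b=least_squares(r,[584,-260],diff_step=1e-4);print('packed',b.x,b.cost)
E
python3 go.py 445.6 29.8 230 .97
```

```text
[516.703 -28.044 255.274] [ 3.138 -0.001  0.331]
[389.183 157.362] 2.5567866073441765e-12 [[236.411 245.578]
 [263.266 197.938]]
packed [ 584.059 -260.175] 2.5285771786146057e-12
25.55 d [-71.182  58.641 -24.701] rv [0.002 0.002 0.641]
```

>>> {"name": "drive_tool", "arguments": {
  "plan": [
    [[-8,1,-3,0,0,0.06,0.2],[-13,1,-3,0,0,0.08,0.2],[-14,1,-3,0,0,0.08,0.2],[-14,1,-3,0,0,0.08,0.2],[-14,1,-3,0,0,0.08,0.2],[-14,1,-3,0,0,0.08,0.2],[-14,1,-3,0,0,0.08,0.2],[-9,1,-3,0,0,0.07,0.2],[-4,0,-1,0,0,0.03,0.2],[0,0,0,0,0,0,0.2],[0,0,0,0,0,0,0.2],[0,0,0,0,0,0,0.2]]
  ]
}}

```text
clock: 26.55
tool_pos: [412.8, -20.5, 229.4]
tool_rot: [3.139, 0.001, 0.968]
wrist_force: [-0.1, 0.2, 0.2]
width: 70.5
finger_force: 0.0
```

Run:
```python
from wr import *
s=telemetry.observe();print(s['tool_pos'],s['tool_rot'])
p,im=snap("w6");np.save("w6.npy",p)
a=wcap(p,im,446,30);print(a.x,a.cost)
x,y=a.x
# image-plane silhouette yaw fit in wrist view
u=wproj(p,np.array([[x,y,75.]]))[0].astype(int);print(u)
def sl(q):
    m=np.zeros(im.shape[:2],np.uint8)
    T=pose(q,False)
    for P_ in PARTS: cv2.fillConvexPoly(m,cv2.convexHull(wproj(p,P_@T[:3,:3].T+T[:3,3]).astype(np.int32)),1)
    return m
s0=sl((x,y,.97));m=np.full(s0.shape,cv2.GC_BGD,np.uint8)
m[cv2.dilate(s0,np.ones((15,15)))>0]=cv2.GC_PR_BGD;m[s0>0]=cv2.GC_PR_FGD;m[cv2.erode(s0,np.ones((21,21)))>0]=cv2.GC_FGD
cv2.grabCut(im,m,None,np.zeros((1,65)),np.zeros((1,65)),4,cv2.GC_INIT_WITH_MASK);g=m&1
r=minimize(lambda q:(sl((q[0],q[1],q[2]/30))^g).sum()/g.sum(),[x,y,29],method='Nelder-Mead',options=dict(initial_simplex=[[x,y,29],[x+4,y,27],[x,y+4,30],[x-3,y-3,32]]))
print(r.x/[1,1,30],r.fun)
for w in np.arange(.75,1.2,.04): print(round(w,2),(sl((r.x[0],r.x[1],w))^g).sum()/g.sum())
v=im.copy();cs=cv2.findContours(sl(r.x/[1,1,30]),cv2.RETR_EXTERNAL,cv2.CHAIN_APPROX_NONE)[0];cv2.drawContours(v,cs,-1,(0,0,255),1)
S=lambda i:cv2.resize(i[max(u[1]-80,0):max(u[1]-80,0)+160,u[0]-80:u[0]+80],(400,400))
cv2.imwrite("pics/w6c.png",cv2.hconcat([S(im),S(v)]))
```

```text
[412.827 -20.512 229.426] [3.139 0.001 0.968]
[330.602  95.203] 4.2520707515810003e-13
[190 137]
[338.366  91.885   0.781] 0.20138733497426717
0.75 0.21123293801745358
0.79 0.20384873573506376
0.83 0.20205862609084807
0.87 0.19601700604162006
0.91 0.19288431416424257
0.95 0.19288431416424257
0.99 0.18147236518236742
1.03 0.16827030655627656
1.07 0.1539494294025509
1.11 0.14656522712016112
1.15 0.12911165808905795
1.19 0.11300067129111659
```

View pics/w6c.png

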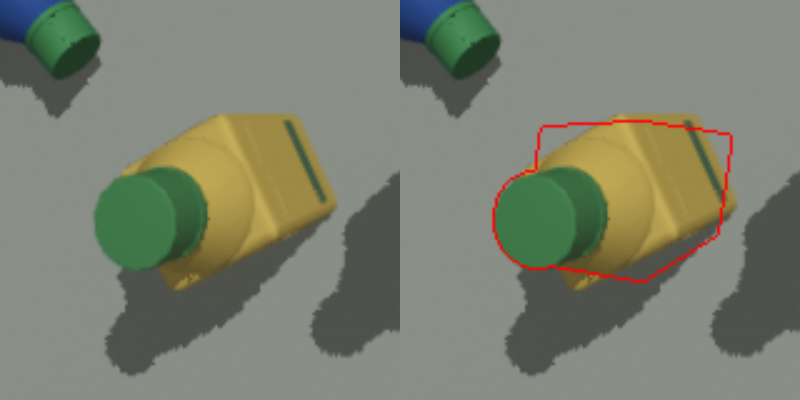

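Run:
```python
from wr import *
p=np.load("w6.npy",allow_pickle=True).item();im=cv2.imread("pics/w6.png")
m=cv2.moments(cv2.convexHull(wproj(p,CAP+[445.6,29.8,0]).astype(np.float32)));print(m["m10"]/m["m00"],m["m01"]/m["m00"],m["m00"])
for g,s in green(im):
    if s[4]>60: print(g.round(1),s)
g=max(green(im),key=lambda t:t[1][4]*(abs(t[0][0]-320)<60))[0]
def r(q):
    m=cv2.moments(cv2.convexHull(wproj(p,CAP+[q[0],q[1],0]).astype(np.float32)));return np.array([m["m10"],m["m01"]])/m["m00"]-g
x,y=least_squares(r,[445.6,29.8],diff_step=1e-4).x;print(x,y)
def sl(q):
    m=np.zeros(im.shape[:2],np.uint8);T=pose(q,False)
    for P_ in PARTS: cv2.fillConvexPoly(m,cv2.convexHull(wproj(p,P_@T[:3,:3].T+T[:3,3]).astype(np.int32)),1)
    return m
for w0 in (.85,1.0,1.1):
    s0=sl((x,y,w0));m=np.full(s0.shape,cv2.GC_BGD,np.uint8)
    m[cv2.dilate(s0,np.ones((25,25)))>0]=cv2.GC_PR_BGD;m[s0>0]=cv2.GC_PR_FGD;m[cv2.erode(s0,np.ones((25,25)))>0]=cv2.GC_FGD
    cv2.grabCut(im,m,None,np.zeros((1,65)),np.zeros((1,65)),5,cv2.GC_INIT_WITH_MASK);gm=m&1
    r=minimize(lambda q:(sl((q[0],q[1],q[2]/30))^gm).sum()/gm.sum(),[x,y,29],method='Nelder-Mead',options=dict(initial_simplex=[[x,y,29],[x+4,y,26],[x,y+4,32],[x-3,y-3,34]]))
    print(w0,r.x/[1,1,30],r.fun)
h=cv2.cvtColor(im,cv2.COLOR_BGR2HSV);b,gr,rd=[c.astype(int) for c in cv2.split(im)]
z=cv2.dilate(s0,np.ones((25,25)))>0
wm=(z&(rd-gr>-1)&(h[...,2]>80)&(h[...,1]<60))
e=cv2.minAreaRect(cv2.findNonZero(cv2.morphologyEx(wm.astype(np.uint8),cv2.MORPH_OPEN,np.ones((3,3)))));print('white rect',e)
```

```text
318.8684709833791 127.29211813814874 1492.8476270639803
[132.6  70. ] [120  57  28  29 434]
[161.9 145.9] [148 127  32  38 683]
[589.5 162.6] [579 146  21  32 444]
[545.4 192.7] [525 173  35  38 733]
[592.4 210.4] [577 194  31  34 741]
[493.9 229.9] [473 209  39  41 927]
[596.1 252.7] [582 238  29  30 605]
432.68231493731287 32.493927605299255
0.85 [440.947  29.726   0.839] 0.3599704032556419
1.0 [439.786  29.484   0.836] 0.3578358208955224
1.1 [440.699  29.106   0.843] 0.36424208772903943
white rect ((318.9029541015625, 122.90803527832031), (59.51880645751953, 60.05915069580078), 88.45184326171875)
```

```bash
python3 - <<'E'
from wr import *
p=np.load("w6.npy",allow_pickle=True).item();im=cv2.imread("pics/w6.png")
h=cv2.cvtColor(im,cv2.COLOR_BGR2HSV);print(im[127,319],h[127,319],h[115:140:5,319].tolist())
m=cv2.inRange(h,(45,60,15),(90,255,255));m[:, :270]=0;m[:,370:]=0;m[:80]=0;m[175:]=0
k,l,s,c=cv2.connectedComponentsWithStats(m);i=1+np.argmax(s[1:,4]);print(c[i],s[i])
def r(q):
    m=cv2.moments(cv2.convexHull(wproj(p,CAP+[q[0],q[1],0]).astype(np.float32)));return np.array([m["m10"],m["m01"]])/m["m00"]-c[i]
print(least_squares(r,[445.6,29.8],diff_step=1e-4).x)
E
python3 go.py 445.6 29.8 127.5 .968
```

```text
[ 79 124  67] [ 66 117 124] [[66, 115, 126], [66, 113, 126], [66, 117, 124], [66, 116, 123], [66, 118, 121]]
[319.05  126.925] [ 298  106   43   43 1447]
[445.863  29.949]
26.6 d [  32.745   50.15  -101.915] rv [ 0.002  0.002 -0.001]
```

>>> {"name": "drive_tool", "arguments": {
  "plan": [
    [[6,9,-3,0,0,0,0.2],[9,14,-10,0,0,0,0.2],[9,14,-12,0,0,0,0.2],[6,9,-15,0,0,0,0.2],[3,4.3,-15,0,0,0,0.2],[0,0,-15,0,0,0,0.2],[0,0,-13,0,0,0,0.2],[0,0,-10,0,0,0,0.2],[0,0,-6,0,0,0,0.2],[0,0,-3,0,0,0,0.2],[0,0,0,0,0,0,0.2],[0,0,0,0,0,0,0.2]]
  ]
}}

```text
clock: 27.6
tool_pos: [445.6, 30.5, 127.5]
tool_rot: [3.139, 0.0, 0.97]
wrist_force: [-0.1, 0.4, -0.0]
width: 70.2
finger_force: 0.0
```

>>> {"name": "drive_tool", "arguments": {
  "plan": [
    [[0,0,0,0,0,0,0.8],[0,0,0,0,0,0,0.8],[0,0,0,0,0,0,0.8],[0,0,0,0,0,0,0.8],[0,0,0,0,0,0,0.8],[0,0,0,0,0,0,0.8],[0,0,0,0,0,0,0.8],[0,0,0,0,0,0,0.8]]
  ]
}}

```text
clock: 28.27
tool_pos: [445.5, 30.4, 127.3]
tool_rot: [3.139, 0.001, 0.971]
wrist_force: [1.2, -0.5, -0.4]
width: 31.3
finger_force: 35.0
```

>>> {"name": "drive_tool", "arguments": {
  "plan": [
    [[0,0,4,0,0,0,0.8],[0,0,10,0,0,0,0.8],[0,0,20,0,0,0,0.8],[0,0,30,0,0,0,0.8],[0,0,35,0,0,0,0.8],[3,-5,35,0,0,0.02,0.8],[8,-12,30,0,0,0.04,0.8],[13,-20,16,0,0,0.06,0.8],[17,-27,5,0,0,0.07,0.8],[17,-27,0,0,0,0.07,0.8],[17,-27,0,0,0,0.07,0.8],[17,-27,0,0,0,0.07,0.8],[17,-27,0,0,0,0.07,0.8],[15,-25,0,0,0,0.05,0.8],[10,-16,0,0,0,0.03,0.8],[5,-8,0,0,0,0.002,0.8],[2.3,-3.5,0,0,0,0,0.8],[0,0,0,0,0,0,0.8],[0,0,0,0,0,0,0.8],[0,0,0,0,0,0,0.8]]
  ]
}}

```text
clock: 29.93
tool_pos: [585.9, -192.8, 312.3]
tool_rot: [3.14, 0.0, 1.523]
wrist_force: [0.0, -0.1, -3.0]
width: 31.2
finger_force: 35.0
```

>>> {"name": "drive_tool", "arguments": {
  "plan": [
    [[0,0,-5,0,0,0,0.8],[0,0,-12,0,0,0,0.8],[0,0,-16,0,0,0,0.8],[0,0,-16,0,0,0,0.8],[0,0,-16,0,0,0,0.8],[0,0,-10,0,0,0,0.8],[0,0,-8,0,0,0,0.8],[0,0,-4,0,0,0,0.8],[0,0,0,0,0,0,0.8],[0,0,0,0,0,0,0.8],[0,0,0,0,0,0,0.8]]
  ]
}}

```text
clock: 30.85
tool_pos: [587.1, -194.3, 226.3]
tool_rot: [3.138, 0.001, 1.523]
wrist_force: [-1.0, 0.3, -2.0]
width: 31.0
finger_force: 35.0
```

```bash
cat > held.py <<'E'
from wr import *
s=telemetry.observe();z=s['tool_pos'][2]-127.4;print(s['tool_pos'],s['tool_rot'],z)
I={n:np.ascontiguousarray(optics.camera(n)[:,:,::-1]) for n in P};n="scene"
for k in I: cv2.imwrite(f"pics/{k}_g.png",I[k])
G=[g for g,_ in green(I[n])]
def r(q): return min((g-centroid(n,CAP+[q[0],q[1],z]) for g in G),key=np.linalg.norm)
x0=s['tool_pos'][:2];a=least_squares(r,x0,diff_step=1e-4);print('scene',a.x,a.cost)
# yaw of the white body in the wrist view
p,im=snap("w7");np.save("w7.npy",p)
m=gc(I[n],n,(lambda T:(T.__setitem__((2,3),z),T)[1])(pose((*x0,s['tool_rot'][2]),False)))
def cost(q):
    T=pose((q[0],q[1],q[2]/30),False);T[2,3]=z
    return (sil(n,T)^cv2.resize(m,None,fx=4,fy=4,interpolation=cv2.INTER_NEAREST)).sum()/16/m.sum()
w=s['tool_rot'][2]*30
r=minimize(cost,[*x0,w],method='Nelder-Mead',options=dict(initial_simplex=np.array([*x0,w])+[[0,0,0],[4,0,3],[0,4,-3],[-3,-3,0]]));print('sil',r.x/[1,1,30],r.fun)
E
python3 held.py
```

```text
[ 587.106 -194.277  226.252] [3.138 0.001 1.523] 98.85169714973827
scene [ 617.558 -146.739] 3.201104404124983e-13
sil [ 587.422 -192.203    1.479] 0.20516537800687284
```

>>> {"name": "drive_tool", "arguments": {
  "plan": [
    [[0,-0.3,-3,0,0,0,0.8],[0,0,-4,0,0,0,0.8],[0,0,-4,0,0,0,0.8],[0,0,-4,0,0,0,0.8],[0,0,-4,0,0,0,0.8],[0,0,-2,0,0,0,0.8],[0,0,-2,0,0,0,0.8],[0,0,-2,0,0,0,0.8],[0,0,0,0,0,0,0.8]]
  ]
}}

```text
clock: 31.75
tool_pos: [586.2, -194.2, 199.6]
tool_rot: [3.14, 0.001, 1.523]
wrist_force: [0.2, 0.2, -2.8]
width: 31.0
finger_force: 35.0
```

>>> {"name": "drive_tool", "arguments": {
  "plan": [
    [[0,0,-5,0,0,0,0.8],[0,0,-6,0,0,0,0.8],[0,0,-6,0,0,0,0.8],[0,0,-6,0,0,0,0.8],[0,0,-6,0,0,0,0.8],[0,0,-6,0,0,0,0.8],[0,0,-6,0,0,0,0.8],[0,0,-5,0,0,0,0.8],[0,0,-4,0,0,0,0.8],[0,0,-3,0,0,0,0.8],[0,0,-3,0,0,0,0.8],[0,0,0,0,0,0,0.8],[0,0,0,0,0,0,0.8]]
  ]
}}

```text
clock: 32.83
tool_pos: [586.5, -194.3, 144.1]
tool_rot: [3.139, 0.001, 1.523]
wrist_force: [-0.3, -0.8, -2.7]
width: 31.4
finger_force: 35.0
```

>>> {"name": "drive_tool", "arguments": {
  "plan": [
    [[0,0,-1,0,0,0,0.8],[0,0,-1,0,0,0,0.8],[0,0,-1,0,0,0,0.8],[0,0,-1,0,0,0,0.8],[0,0,-1,0,0,0,0.8],[0,0,0,0,0,0,0.8],[0,0,0,0,0,0,0.8]]
  ]
}}

```text
clock: 33.42
tool_pos: [586.4, -194.3, 139.0]
tool_rot: [3.14, 0.001, 1.523]
wrist_force: [0.3, -0.7, -2.1]
width: 31.1
finger_force: 35.0
```

>>> {"name": "drive_tool", "arguments": {
  "plan": [
    [[0,0,-1,0,0,0,0.8],[0,0,-1,0,0,0,0.8],[0,0,-0.8,0,0,0,0.8],[0,0,-0.7,0,0,0,0.8],[0,0,-0.7,0,0,0,0.8],[0,0,-0.7,0,0,0,0.8],[0,0,0,0,0,0,0.8],[0,0,0,0,0,0,0.8]]
  ]
}}

```text
clock: 34.08
tool_pos: [586.9, -194.5, 135.2]
tool_rot: [3.138, 0.001, 1.523]
wrist_force: [-0.4, 0.5, 4.5]
width: 31.2
finger_force: 35.0
```

On the floor (contact at the expected height). Release and retreat.

>>> {"name": "drive_tool", "arguments": {
  "plan": [
    [[0,0,0.8,0,0,0,0.8],[0,0,0.4,0,0,0,0.8],[0,0,0,0,0,0,0.6],[0,0,0,0,0,0,0.5],[0,0,0,0,0,0,0.48],[0,0,0,0,0,0,0.48],[0,0,0,0,0,0,0.48],[0,0,0,0,0,0,0.48]]
  ]
}}

```text
clock: 34.75
tool_pos: [586.5, -194.3, 135.4]
tool_rot: [3.139, 0.001, 1.523]
wrist_force: [0.3, -0.5, -0.4]
width: 46.1
finger_force: 0.0
```

>>> {"name": "drive_tool", "arguments": {
  "plan": [
    [[0,0,3,0,0,0,0.48],[0,0,6,0,0,0,0.48],[0,0,10,0,0,0,0.48],[0,0,15,0,0,0,0.48],[0,0,25,0,0,0,0.48],[0,0,35,0,0,0,0.48],[0,0,30,0,0,0,0.48],[-15,30,0,0,0,0,0.48],[-15,35,0,0,0,0,0.48],[-15,35,0,0,0,0,0.48],[-15,35,0,0,0,0,0.48],[-15,35,0,0,0,0,0.48],[-15,35,0,0,0,0,0.48],[0,20,0,0,0,0,0.48],[0,0,0,0,0,0,0.48],[0,0,0,0,0,0,0.48],[0,0,0,0,0,0,0.48]]
  ]
}}

```text
clock: 36.17
tool_pos: [496.9, 30.2, 260.3]
tool_rot: [3.138, 0.001, 1.523]
wrist_force: [-0.9, -0.7, 0.4]
width: 45.6
finger_force: 0.0
```

Run:
```python
from wr import *
print(telemetry.observe()['tool_pos'])
for n in P:
    I=np.ascontiguousarray(optics.camera(n)[:,:,::-1]);cv2.imwrite(f"pics/{n}_z.png",I)
    G=[g for g,s in green(I)];J=[g for g,s in green(cv2.imread(f"pics/{n}0.png"))]
    for x0 in((586.5,-194.5),(583.5,-259.5)):
        a=least_squares(lambda q:min((g-centroid(n,CAP+[q[0],q[1],8]) for g in G),key=np.linalg.norm),x0,diff_step=1e-4);print(n,x0,a.x,a.cost)
    print('moved caps vs start:',[j.round() for j in J if min(np.linalg.norm(j-g) for g in G)>.6])
```

```text
[496.896  30.189 260.288]
top (586.5, -194.5) [ 588.531 -193.273] 2.2393661048264468e-12
top (583.5, -259.5) [ 584.666 -258.385] 2.080928194645727e-12
moved caps vs start: [array([213., 182.]), array([560., 207.]), array([574., 210.]), array([238., 211.]), array([318., 240.])]
scene (586.5, -194.5) [ 587.761 -195.412] 2.120262927816895e-12
scene (583.5, -259.5) [ 584.106 -260.519] 1.0908539161192748e-12
moved caps vs start: [array([309., 127.]), array([305., 154.]), array([416., 182.])]
```

```bash
python3 -c "
from rig import workorder
print(workorder.sign_off())"
```

```text
the job is handed in; nothing more can be done
None
```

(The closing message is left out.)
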